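# Hold a bearing down with the lever press

### The arm

A 6-joint arm with a two-finger parallel gripper is mounted at the origin on the work surface. World frame = base frame: x ahead of the robot, y to its left, z up, the work surface at z = 0. Lengths are in mm, angles in rad, forces in N, time in s.
With the tool pointing down it reaches from about 275 to 750 mm from the base axis. Payload 10.2 kg.
Tool frame: the origin (TCP) lies at the very end of the fingers, on their centre line; the grasp point (between the pads) lies 19 mm behind it; y points along the fingers, z is the direction in which the jaws open and shut, and the axes are right-handed (so a half turn about y gives the same grasp; the last joint's range is limited). The gripper opens to 85 mm and grips with 20 to 120 N. Pads are 22 mm wide; open, the fingers measure 114 mm over their backs; the gripper's body (76 mm by 85 mm) begins 54 mm behind the grasp point. The pads swing forward as they close: fully open they stand 13 mm farther back than shut.
Start: joints at [0.902, 0.313, 1.498, -0, 1.331, -0.223], TCP at [226.382, 473.69, 231.294] pointing down, gripper open.
Joint ranges: [-2.94, 2.94], [-0.97, 2.17], [0.19, 2.56], [-1.23, 4.37], [0.02, 3.11], [-2.88, 2.88]. Speed limits (rad/s): [2.39, 2.39, 3.01, 3.14, 3.14, 3.14].

### API

Orientations are given as a unit quaternion [x, y, z, w].
In Python, from bench import bot gives the robot as it stands.
- The arm moves only by the tool drive_tool, never from a script. Its argument "series" is a list of rows, each an object of numbers: "dx", "dy", "dz": the shift along the tool's x, y, z in cm; "rx", "ry", "rz": the turn, a rotation vector about the tool's x, y, z in degrees. In form: [{"dx": .., "dy": .., "dz": .., "rx": .., "ry": .., "rz": ..}, ...]. A call has 1 to 12 rows; each row is the pose to reach, as a shift and turn from the pose commanded when the call began, along the tool's axes at that moment; what a row does not reach only later rows make up. A row lasts 1/12 s, in which the tool goes at most 41.7 mm and 7.16 degrees, less where a joint would pass 70% of its speed; a pose out of reach is approached as far as the arm can. A call with a gripper value outside its range is refused whole. "grip" is the closure in counts, from 0 (fully open) to 255 (shut), set as the call begins (left out, the last holds). The fingers move at their own pace and stop on an object; "squeeze" is the grip in N (left out, the last holds). Time passes only in rows, so rows that repeat a pose let the fingers close. It gives the time, the measured TCP pose, the force and the opening at its end, in the units of the state.
- bot.observe(): the state, without advancing time (a new reading comes with each control period).
- bot.grab_frame(name): name is "side" or "top" or "wrist"; returns (picture, depth): 384x512x3 uint8, red, green, blue; 384x512 float32, mm along the optical axis (not along the pixel's ray), 0 where there is no reading.
- bot.calibration(name): a dict with "mtx" (3x3 intrinsics, pixels), "extrinsics" (4x4, takes a point from camera to world coordinates). Camera axes: x right, y down, z forward; pixel columns grow to the right and rows downward; lengths in mm; the calibration is good to about 2 mm. A picture is of the moment at which its call begins: read the wrist's pose just before it. calibration takes no time and is no camera call; for the wrist camera it gives the pose at the moment of the call.
- bot.job_done(): hands the job in, once; it reports no verdict.
The state is a dict: "clock": time; "qpos": joint angles; "dq": joint speeds; "joint_torque": joint torques, N m; "ee_pos": TCP position; "eef_rot": TCP orientation; "ft_force": force on the tool from outside, world axes, zero at the start; "ft_torque": the same for the moment, N m; "finger_gap": finger opening in mm.
Only numpy, scipy, OpenCV 4.12 (cv2) and the standard library are available. Lean on these libraries where they do the work, as an engineer would, in place of code of your own. Each camera call takes 0.05 s, during which the arm holds its last target.

### The job

Lift the top bearing off the stack of large bearings, set it (without dropping it) over the spigot of the hub on the press's cross slide so that it sits flat on the shoulder, let go of it and push the slide fully home under the ram. Then pull the lever with the red ball down until the lever is level, so that the ram's sprung nose presses on the bearing, and keep it there: the program finishes while the robot is still holding the lever level, as it must be while the retaining compound sets. Leave the other bearings in their stacks and do not disturb the other things on the bench.

Things in the scene. Friction and masses are not known exactly. Their poses are not given: they have to be found in the camera images.
- bearing_centre (a point): Centre (half-way up, on the axis) of the top bearing of the stack of three large ball bearings in the blue tray: steel ring, 52 mm outside, bore 25, 15 mm high, 100 to 160 g, lying flat, dark shields between bright races. Grasp across the 52 mm at any yaw. An identical bearing lies under it: fingertips more than 7 mm below this point would take both.
- large_mid_centre (a point): Centre of the second large bearing, under the top one (same size); stays in the tray.
- large_low_centre (a point): Centre of the lowest large bearing (same size); stays in the tray.
- small_top_centre (a point): Centre of the top bearing of the neighbouring stack of three smaller bearings (outside diameter 40 mm, 12 mm high each); not wanted, stays in the tray. The two stacks stand 110 mm apart, centre to centre, and may be either way round.
- small_mid_centre (a point): Centre of the second smaller bearing; stays.
- small_low_centre (a point): Centre of the lowest smaller bearing; stays.
- tray: Fixed blue plastic tray, 130 x 220 x 16 mm (wall and floor 4 mm), holding both stacks; origin at the centre of its underside.
- press: Green hand lever press bolted to the bench. Origin on the bench below the ram's axis; x away from the operator to the column, y left along the cross slide, z up. Foot x -83..153, y -60..60; slide bed to y 220; column x 82..134; head x -42..134, y -35..35, z 140..232; ram stands up to z 285 mm; spring cap to y 45 at z 185. Lever on the right (y -85), slide loaded on the left.
- nose: Brass tube nose at the foot of the ram, outside diameter 33, bore 26 mm, sprung: gives 1 mm per 8 N as it is pressed up towards the ram. Origin at the centre of its lower rim, 87 mm above the bench when the lever is up: 20 mm above the top of a bearing seated on the hub, 12 mm above the spigot's end.
- slide (a joint): Cross slide, m: 0 = fully out to the left, 0.130 = fully home at its stop, hub straight under the ram. Moves along the press's -y. About 3 N of friction; stays where it is left.
- hub_seat (a point): Centre of the flat shoulder (34 mm diameter, 52 mm above the bench) of the steel hub clamped on the slide; a seated bearing's centre is 7.5 mm above it. From it rises the spigot, 22.5 mm diameter, 23 mm tall, its top 5.5 mm chamfered to 13 mm. Hub flange 68 mm diameter, its top 7 mm below this point. Moves with the slide; axes as the press.
- slide_knob (a point): Centre of the black ball (22 mm diameter, 74 mm above the bench) on a 13 mm upright pin at the left end of the slide, for pushing it; 100 mm to the left (+y of the press) of the hub. The slide's top is 38 mm below this point. Can be gripped from above or pushed from its left side.
- lever (a joint): Press lever, rad: 0 = up at rest, 50 degrees above level, pointing to the operator (-x of the press); 0.873 = level; 1.10 = lower stop. A spring lifts it when let go. With the slide home and the bearing seated, the nose meets the bearing at about 0.67; at level it is pressed in about 6 mm and the bearing feels about 50 N. The ram goes down 30 mm per rad.
- lever_knob (a point): Centre of the red ball (32 mm diameter) at the lever's end, 170 mm from the pivot; rod 12 mm. Swings in the upright plane through the pivot along the press's x, from 315 mm above the bench (up) to 185 mm (level). Takes 3 to 4 N to pull down before the nose touches, about 12 N to hold level. Pinch it from above, fingers closing along the press's y, or push it down.
- lever_pivot (a point): Point on the lever's pivot axis in the plane of the lever, 185 mm above the bench; fixed to the press, axes as the press (the pivot axis is y).
- compound_bottle: Red bottle of retaining compound standing on the bench, 40 mm diameter, 105 mm tall; origin at the centre of its underside; stays.
- drill: Loose twist drill, 22 mm diameter, 200 mm long, lying on the bench; origin under its middle; stays.
- spanner: Loose spanner, 190 mm long, lying on the bench; origin under its middle; stays.
Things that resemble listed ones, but are neither listed nor needed, are in the scene too. What is shaped like the part that bears bearing_centre but purple or turquoise is not meant.

How it is judged (in metres and radians):
On the way, in this order (a step that is already met when the one before it is completed fails the run):
1. the top large bearing is lifted clear of its stack (height (world z) of bearing_centre above 0.065 m and contact force between bearing and large_mid below 0.05 N and contact force between bearing and the fingers above 0.5 N), for 0.2 s.
2. the bearing sits flat on the hub's shoulder, let go (horizontal distance between bearing_centre and hub_seat below 0.003 m and z of bearing_centre in the frame of hub_seat between 0.0055 and 0.0095 m and contact force between bearing and the fingers below 0.05 N), for 0.2 s.
3. the slide is fully home with the bearing on the hub (value of joint slide above 0.127 m and horizontal distance between bearing_centre and hub_seat below 0.003 m and z of bearing_centre in the frame of hub_seat below 0.0095 m), for 0.2 s.
At the end, for the whole second after the job is handed in: The robot still holds the lever (over 1 N on it): lever within 0.1 rad (6 degrees) of level and still, nose pressing the bearing with over 20 N, slide within 3 mm of home, bearing flat on the hub's shoulder (centre within 3 mm sideways, 7.5 mm above the seat, +2 / -3 mm) (all of step 3 and value of joint lever between 0.773 and 0.973 rad and velocity of joint lever between -0.05 and 0.05 rad/s and contact force between nose and bearing above 20 N and contact force between any of the fingers, the arm and lever above 1 N and z of bearing_centre in the frame of hub_seat above 0.0045 m); the arm keeps its last pose, push and grip.
It fails at once if another bearing was moved more than 20 mm (distance of any of large_mid_centre, large_low_centre, small_top_centre, small_mid_centre, small_low_centre from where it was at the start of the episode above 0.02 m).
It fails at once if the bottle, drill or spanner was moved more than 30 mm (distance of any of compound_bottle, drill, spanner from where it was at the start of the episode above 0.03 m).
It fails at once if the bearing was dropped (falling free faster than 0.8 m/s) (linear speed of bearing above 0.8 m/s and contact force between bearing and the fingers below 0.05 N).
It also fails if it takes over 72 s, if anything falls off the work surface, if the arm or the gripper's body presses on something with over 40 N, if the wrist force passes 120 N, or if a joint passes its speed limit or range.

## Working session

There is one attempt and no reset: what is moved stays moved. The work goes in short steps, Python scripts to look and compute and a tool call to move; the robot and the scene stay as the last step left them, time stands still between calls to the robot, and variables do not carry over. Pictures are saved under pics/ and viewed, and the job is handed in when it is done.

Besides the shell and the picture viewer there is one more tool, called after "Request:" as name(argument=value, ...) on one line, values as JSON. drive_tool: Moves the arm, as the interface text tells. Its arguments: {"type":"object","properties":{"series":{"type":"array"},"grip":{"type":"number"},"squeeze":{"type":"number"}},"required":["series"]}

```bash
ls; mkdir -p pics
python3 - <<'E'
from bench import bot
import cv2,numpy as np
print(bot.observe())
for n in ["side","top"]:
    p,d=bot.grab_frame(n); cv2.imwrite(f"pics/{n}0.png",p[:,:,::-1]); np.savez(f"{n}0.npz",p=p,d=d,**bot.calibration(n))
    print(n,bot.calibration(n),(d==0).mean())
E
```

```text
pics
{'clock': 0.0, 'qpos': array([ 9.01596157e-01,  3.13433559e-01,  1.49842295e+00, -3.23203250e-05,
        1.33101699e+00, -2.23394031e-01]), 'dq': array([-0.00056899, -0.00020624,  0.00020998,  0.00016701,  0.00168235,
       -0.00041632]), 'joint_torque': array([ 3.60696977e-04, -4.12265933e+01, -2.59744227e+01, -1.62246470e-04,
        4.15599294e-03, -1.31421214e-05]), 'ee_pos': array([226.22368598, 473.47323076, 230.7488129 ]), 'eef_rot': array([ 0.69002656, -0.15649706,  0.15612616, -0.68919999]), 'ft_force': array([ 0.09793189, -0.34282351, -0.05686808]), 'ft_torque': array([-0.03690685, -0.00321166,  0.01354684]), 'finger_gap': 85.34579443668983}
side {'mtx': array([[388.30214239,   0.        , 255.86713312],
       [  0.        , 388.30214239, 189.14755636],
       [  0.        ,   0.        ,   1.        ]]), 'extrinsics': array([[-9.50613933e-01, -2.08014274e-01,  2.30354536e-01,
         2.49439178e+02],
       [-3.09695110e-01,  5.86578073e-01, -7.48341569e-01,
         8.58199000e+02],
       [ 2.05448084e-02, -7.82723595e-01, -6.22030292e-01,
         9.39856085e+02],
       [ 0.00000000e+00,  0.00000000e+00,  0.00000000e+00,
         1.00000000e+00]])} 0.0108184814453125
top {'mtx': array([[380.00083122,   0.        , 254.57044716],
       [  0.        , 380.00083122, 194.10110066],
       [  0.        ,   0.        ,   1.        ]]), 'extrinsics': array([[ 1.59148643e-03, -9.95633991e-01,  9.33296453e-02,
         4.26097265e+02],
       [-9.99947148e-01, -6.36489310e-04,  1.02613904e-02,
        -5.88647429e+01],
       [-1.01571858e-02, -9.33410435e-02, -9.95582383e-01,
         1.25871267e+03],
       [ 0.00000000e+00,  0.00000000e+00,  0.00000000e+00,
         1.00000000e+00]])} 0.0037689208984375
```

View pics/side0.png

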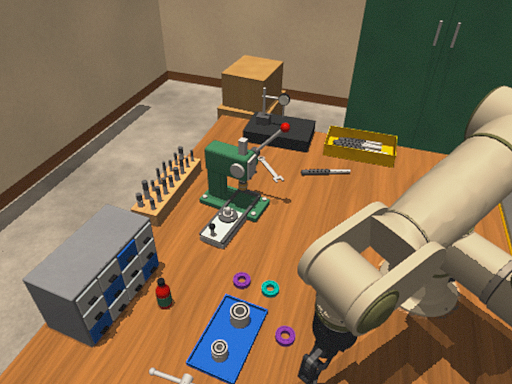

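View pics/top0.png

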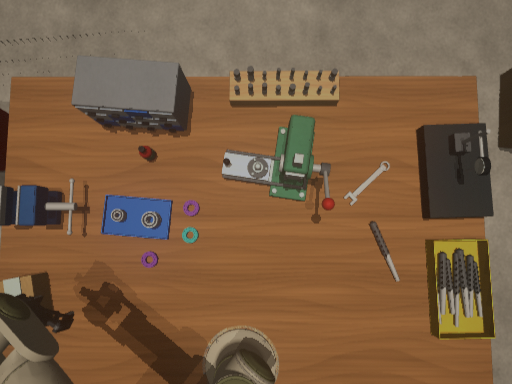

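```bash
cat > h.py <<'E'
import numpy as np,cv2
def load(n):
    z=np.load(n); return z['p'],z['d'],z['mtx'],z['extrinsics']
def plane(K,T,u,v,z):
    r=T[:3,:3]@np.linalg.solve(K,np.array([u,v,1.])); o=T[:3,3]
    return o+r*(z-o[2])/r[2]
def dp(K,T,u,v,d):
    return T[:3,:3]@(np.linalg.solve(K,np.array([u,v,1.]))*d)+T[:3,3]
def cloud(d,K,T):
    v,u=np.indices(d.shape); c=np.stack([(u-K[0,2])/K[0,0]*d,(v-K[1,2])/K[1,1]*d,d],-1)
    return c@T[:3,:3].T+T[:3,3]
def proj(K,T,p):
    c=T[:3,:3].T@(np.asarray(p,float)-T[:3,3]); q=K@c; return q[:2]/q[2]
E
python3 - <<'E'
from h import *
a=[]
for n,(x0,y0,x1,y1) in dict(top=(95,140,355,270),side=(130,100,330,384)).items():
    p,d,K,T=load(n+'0.npz')
    cv2.imwrite(f'pics/{n}0c.png',cv2.resize(p[y0:y1,x0:x1,::-1],None,fx=3 if n=='top' else 2,fy=3 if n=='top' else 2,interpolation=cv2.INTER_CUBIC))
p,d,K,T=load('top0.npz')
for nm,u,v in [('large',150,219),('small',117,215),('hub',258,168),('knob',227,161),('red',328,203),('bench',200,280),('ram',300,165)]:
    print(nm,d[v,u],dp(K,T,u,v,d[v,u]).round(1))
E
```

```text
large 1261.1514 [461.  301.1  -1.1]
small 1251.0853 [473.6 406.8  11.3]
hub 1196.4298 [619.6 -57.3  75.1]
knob 1185.6704 [639.4  39.4  88.8]
red 929.0132 [ 491.4 -228.9  329.9]
bench 1242.1808 [262.2 132.1  -2.4]
ram 1008.7893 [ 597.4 -169.1  260.4]
```

View pics/top0c.png

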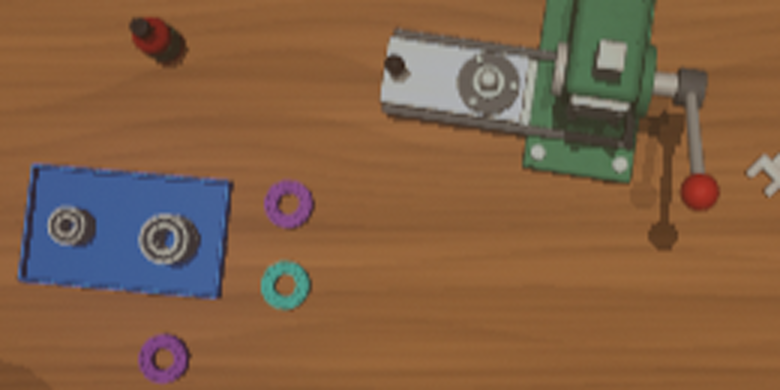

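View pics/side0c.png

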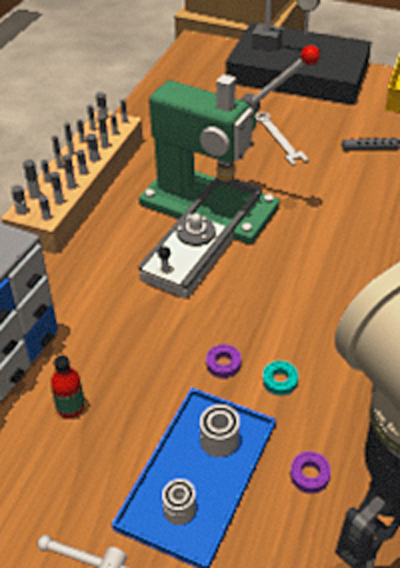

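Run:
```python
from h import *
for n in ['top','side']:
    p,d,K,T=load(n+'0.npz'); c=cloud(d,K,T); hsv=cv2.cvtColor(p,cv2.COLOR_RGB2HSV)
    z=c[...,2]
    def near(x,y,r): return np.hypot(c[...,0]-x,c[...,1]-y)<r
    def circ(m,nm):
        q=c[m]
        if len(q)<5: print(n,nm,'few');return
        (x,y),r=cv2.minEnclosingCircle(q[:,:2].astype(np.float32)); print(n,nm,len(q),'minc',round(x,1),round(y,1),round(r,1),'zmed',np.median(q[:,2]).round(1),'mean',q.mean(0).round(1))
    circ(near(461,298,40)&(z>44)&(z<56),'large')
    circ(near(470,406,35)&(z>33)&(z<47),'small')
    circ(near(620,-57,40)&(z>68)&(z<82),'spig')
    circ(near(620,-57,40)&(z>40)&(z<50),'flange')
    circ(near(620,-57,30)&(z>50)&(z<56),'shoulder')
    circ(near(640,39,25)&(z>65)&(z<95),'knob')
    red=((hsv[...,0]<8)|(hsv[...,0]>172))&(hsv[...,1]>150)&(hsv[...,2]>70)
    circ(red&(z>250),'redball')
    circ(near(600,-165,60)&(z>270),'ram')
    m=red&(z>250); v,u=np.nonzero(m); print('red px',u.mean(),v.mean(),u.min(),u.max(),v.min(),v.max())
    print('ray ball at 315',plane(K,T,(u.min()+u.max())/2,(v.min()+v.max())/2,315).round(1))
```

```text
top large 167 minc 456.3 289.9 26.4 zmed 48.0 mean [457.4 290.   48. ]
top small 109 minc 472.3 396.8 20.8 zmed 39.0 mean [471.3 396.7  39. ]
top spig 36 minc 625.5 -54.8 10.4 zmed 73.0 mean [625.3 -54.9  72.9]
top flange 258 minc 622.3 -58.5 37.6 zmed 45.0 mean [625.2 -55.6  45.1]
top shoulder 29 minc 624.7 -61.6 21.9 zmed 52.3 mean [622.4 -56.6  52.7]
top knob 39 minc 640.5 43.6 10.7 zmed 79.9 mean [639.7  43.2  80.3]
top redball 119 minc 457.8 -152.0 98.4 zmed 327.2 mean [ 489.6 -225.8  341.6]
top ram 97 minc 610.7 -163.0 15.4 zmed 284.0 mean [ 610.1 -162.4  283.5]
red px 326.1512605042017 203.01680672268907 147 334 151 209
ray ball at 315 [550.  -13.8 315. ]
side large 230 minc 461.2 292.7 27.3 zmed 48.7 mean [460.6 294.1  48.7]
side small 194 minc 475.5 400.5 21.2 zmed 39.3 mean [475.4 401.3  39.1]
side spig 26 minc 629.2 -50.4 10.5 zmed 71.7 mean [629.2 -49.2  72.7]
side flange 145 minc 628.5 -51.6 34.4 zmed 44.8 mean [623.8 -46.1  44.8]
side shoulder 26 minc 623.5 -44.7 21.1 zmed 51.8 mean [626.4 -45.9  52.1]
side knob 37 minc 643.6 50.0 10.4 zmed 79.8 mean [642.8  50.1  79.6]
side redball 68 minc 491.2 -223.7 15.1 zmed 322.3 mean [ 490.8 -220.4  322.1]
side ram 60 minc 611.1 -157.3 15.3 zmed 283.2 mean [ 611.7 -154.7  281. ]
red px 284.47058823529414 127.07352941176471 280 289 123 131
ray ball at 315 [ 493.6 -233.3  315. ]
```

```bash
cat >> h.py <<'E'
from scipy.spatial.transform import Rotation as Ro
def goal(bot,tcp,jaw_deg,verbose=True):
    """tool pointing down, jaw axis (tool z) in world yaw jaw_deg (mod 180). prints shift cm, rotvec deg; and row counts"""
    s=bot.observe(); R=Ro.from_quat(s['eef_rot']); M=R.as_matrix()
    y=np.array([0,0,-1.]); best=None
    for k in (0,180):
        a=np.radians(jaw_deg+k); z=np.array([np.cos(a),np.sin(a),0]); G=np.stack([np.cross(y,z),y,z],1)
        rv=(R.inv()*Ro.from_matrix(G)).as_rotvec(degrees=True)
        if best is None or np.linalg.norm(rv)<np.linalg.norm(best): best=rv
    sh=M.T@(np.asarray(tcp,float)-s['ee_pos'])/10
    print('t %.2f'%s['clock'],'tcp',s['ee_pos'].round(1),'F',s['ft_force'].round(1),'gap',s['finger_gap'].round(1),'q',s['qpos'].round(2))
    print('tool x,y,z in world:',M.T.round(3).tolist()); print('SHIFT cm',sh.round(2),'ROT deg',best.round(2))
    return sh,best
E
python3 - <<'E'
from h import *
from bench import bot
goal(bot,[458.5,291,200],-8)
c=bot.calibration('wrist'); E=c['extrinsics']; s=bot.observe(); M=Ro.from_quat(s['eef_rot']).as_matrix()
print(c['mtx'].round(1), 'cam pos in tool',(M.T@(E[:3,3]-s['ee_pos'])).round(1),'cam axes in tool',(M.T@E[:3,:3]).round(3))
E
```

```text
Traceback (most recent call last):
  File "h.py", line 24, in goal
    print('t %.2f'%s['clock'],'tcp',s['ee_pos'].round(1),'F',s['ft_force'].round(1),'gap',s['finger_gap'].round(1),'q',s['qpos'].round(2))
                                                                                          ^^^^^^^^^^^^^^^^^^^^^
AttributeError: 'float' object has no attribute 'round'
```

```bash
sed -i "s/s\['finger_gap'\].round(1)/round(s['finger_gap'],1)/" h.py
python3 - <<'E'
from h import *
from bench import bot
goal(bot,[458.5,291,200],-8)
c=bot.calibration('wrist'); E=c['extrinsics']; s=bot.observe(); M=Ro.from_quat(s['eef_rot']).as_matrix()
print(c['mtx'].round(1), 'cam pos in tool',(M.T@(E[:3,3]-s['ee_pos'])).round(1),'cam axes in tool',(M.T@E[:3,:3]).round(3))
E
```

```text
t 0.10 tcp [226.2 473.5 230.8] F [ 0.3 -0.  -0.2] gap 85.3 q [ 0.9   0.31  1.5  -0.    1.33 -0.22]
tool x,y,z in world: [[0.902, -0.431, -0.0], [-0.001, -0.001, -1.0], [0.431, 0.902, -0.001]]
SHIFT cm [28.83  3.08 -6.45] ROT deg [7.000e-02 7.246e+01 3.000e-02]
[[318.3   0.  252.4]
 [  0.  318.3 193. ]
 [  0.    0.    1. ]] cam pos in tool [ -69.2 -143.5   -0.9] cam axes in tool [[ 0.001  0.963  0.271]
 [ 0.    -0.271  0.963]
 [ 1.    -0.001 -0.001]]
```

Request:
drive_tool(series=[{"dx": 4, "dy": 0.5, "dz": -1, "ry": 7}, {"dx": 8, "dy": 1, "dz": -2, "ry": 14}, {"dx": 12, "dy": 1.5, "dz": -3, "ry": 21}, {"dx": 16, "dy": 2, "dz": -4, "ry": 28}, {"dx": 20, "dy": 2.5, "dz": -5, "ry": 35}, {"dx": 24, "dy": 3, "dz": -6, "ry": 42}, {"dx": 28.8, "dy": 3.1, "dz": -6.4, "ry": 49}, {"dx": 28.8, "dy": 3.1, "dz": -6.4, "ry": 56}, {"dx": 28.8, "dy": 3.1, "dz": -6.4, "ry": 63}, {"dx": 28.8, "dy": 3.1, "dz": -6.4, "ry": 70}, {"dx": 28.8, "dy": 3.1, "dz": -6.4, "ry": 72.5}, {"dx": 28.8, "dy": 3.1, "dz": -6.4, "ry": 72.5}], grip=0)

```text
invalid input
```

Request:
drive_tool(series=[{"dx": 0}, {"dx": 0}, {"dx": 0}])

```text
invalid input
```

```bash
cat >> h.py <<'E'
def wrist(bot,tag):
    c=bot.calibration('wrist'); p,d=bot.grab_frame('wrist'); np.savez(tag+'.npz',p=p,d=d,**c); cv2.imwrite(f'pics/{tag}.png',p[:,:,::-1]); return p,d,c['mtx'],c['extrinsics']
E
python3 - <<'E'
from h import *
from bench import bot
goal(bot,[458.5,291,200],-8)
p,d,K,T=wrist(bot,'w1')
c=cloud(d,K,T); z=c[...,2]
m=(np.hypot(c[...,0]-458,c[...,1]-291)<40)&(z>44)&(z<56)
q=c[m]; print(len(q),cv2.minEnclosingCircle(q[:,:2].astype(np.float32)),np.median(q[:,2]))
E
```

```text
t 0.10 tcp [226.2 473.5 230.8] F [ 0.3 -0.  -0.2] gap 85.3 q [ 0.9   0.31  1.5  -0.    1.33 -0.22]
tool x,y,z in world: [[0.902, -0.431, -0.0], [-0.001, -0.001, -1.0], [0.431, 0.902, -0.001]]
SHIFT cm [28.83  3.08 -6.45] ROT deg [7.000e-02 7.246e+01 3.000e-02]
0 ((0.0, 0.0), 0.0) nan
  return _methods._mean(a, axis=axis, dtype=dtype,
  ret = ret.dtype.type(ret / rcount)
```

View pics/w1.png

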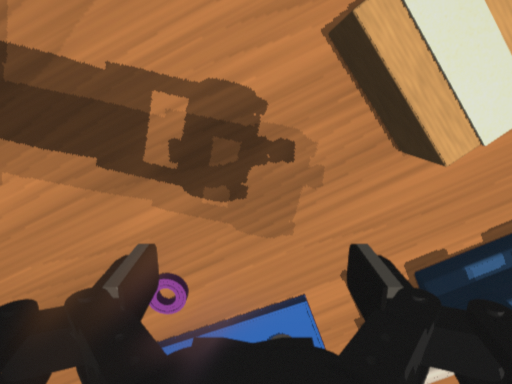

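The picture shows the bench around the start pose (blue tray edge at (250,325), a purple ring at (170,292)). The move was refused because each row needs all six keys.

Request:
drive_tool(series=[{"dx": 4, "dy": 0.5, "dz": -1, "rx": 0, "ry": 7, "rz": 0}, {"dx": 8, "dy": 1, "dz": -2, "rx": 0, "ry": 14, "rz": 0}, {"dx": 12, "dy": 1.5, "dz": -3, "rx": 0, "ry": 21, "rz": 0}, {"dx": 16, "dy": 2, "dz": -4, "rx": 0, "ry": 28, "rz": 0}, {"dx": 20, "dy": 2.5, "dz": -5, "rx": 0, "ry": 35, "rz": 0}, {"dx": 24, "dy": 3, "dz": -6, "rx": 0, "ry": 42, "rz": 0}, {"dx": 28.8, "dy": 3.1, "dz": -6.4, "rx": 0, "ry": 49, "rz": 0}, {"dx": 28.8, "dy": 3.1, "dz": -6.4, "rx": 0, "ry": 56, "rz": 0}, {"dx": 28.8, "dy": 3.1, "dz": -6.4, "rx": 0, "ry": 63, "rz": 0}, {"dx": 28.8, "dy": 3.1, "dz": -6.4, "rx": 0, "ry": 70, "rz": 0}, {"dx": 28.8, "dy": 3.1, "dz": -6.4, "rx": 0, "ry": 72.5, "rz": 0}, {"dx": 28.8, "dy": 3.1, "dz": -6.4, "rx": 0, "ry": 72.5, "rz": 0}], grip=0)

```text
clock: 1.15
ee_pos: [458.6, 291.6, 200.0]
eef_rot: [-0.463, 0.534, -0.534, 0.463]
ft_force: [0.0, -0.1, 0.3]
finger_gap: 85.5
```

Run:
```python
from h import *
from bench import bot
p,d,K,T=wrist(bot,'w2')
c=cloud(d,K,T); z=c[...,2]
m=(np.hypot(c[...,0]-458,c[...,1]-291)<40)&(z>44)&(z<56)
q=c[m]; print(len(q),cv2.minEnclosingCircle(q[:,:2].astype(np.float32)),np.median(q[:,2]))
goal(bot,[458.5,291,19],-8)
v,u=np.nonzero(m); print(u.min(),u.max(),v.min(),v.max())
m=(np.hypot(c[...,0]-470,c[...,1]-398)<40)&(z>34)&(z<46)
q=c[m]; print(len(q),cv2.minEnclosingCircle(q[:,:2].astype(np.float32)) if len(q) else 0)
```

```text
1830 ((459.9130859375, 291.1201171875), 26.06169319152832) 49.43472637501384
t 1.20 tcp [458.6 291.7 200.1] F [ 0.1 -0.2  0.1] gap 85.5 q [0.35 0.38 1.49 0.   1.27 0.49]
tool x,y,z in world: [[-0.139, -0.99, 0.0], [-0.0, -0.0, -1.0], [0.99, -0.139, -0.0]]
SHIFT cm [7.000e-02 1.811e+01 1.000e-02] ROT deg [0.03 0.02 0.01]
228 282 150 204
1464 ((474.5435791015625, 398.6983337402344), 20.07141876220703)
```

View pics/w2.png

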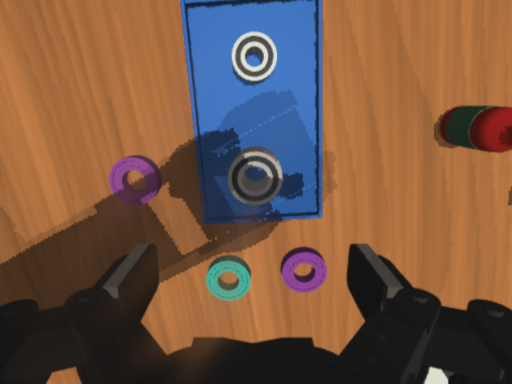

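The wanted large bearing is at (255,177): it's steel, measures r = 26.06 mm, and its top is at 49.4 mm. The others are the small stack at (254,57), r = 20, and the purple and turquoise decoy rings at (135,180), (304,270) and (228,280). This view already shows it enlarged enough to confirm, so I'll descend.

Request:
drive_tool(series=[{"dx": 0.05, "dy": 3, "dz": 0.1, "rx": 0, "ry": 0, "rz": 0}, {"dx": 0.05, "dy": 6, "dz": 0.1, "rx": 0, "ry": 0, "rz": 0}, {"dx": 0.05, "dy": 9, "dz": 0.1, "rx": 0, "ry": 0, "rz": 0}, {"dx": 0.05, "dy": 11.5, "dz": 0.1, "rx": 0, "ry": 0, "rz": 0}, {"dx": 0.05, "dy": 13.5, "dz": 0.1, "rx": 0, "ry": 0, "rz": 0}, {"dx": 0.05, "dy": 15, "dz": 0.1, "rx": 0, "ry": 0, "rz": 0}, {"dx": 0.05, "dy": 16, "dz": 0.1, "rx": 0, "ry": 0, "rz": 0}, {"dx": 0.05, "dy": 16.4, "dz": 0.1, "rx": 0, "ry": 0, "rz": 0}, {"dx": 0.05, "dy": 16.4, "dz": 0.1, "rx": 0, "ry": 0, "rz": 0}], grip=0)

```text
clock: 1.95
ee_pos: [459.4, 291.1, 35.9]
eef_rot: [-0.464, 0.534, -0.534, 0.464]
ft_force: [0.3, -0.3, -0.1]
finger_gap: 85.2
```

Request:
drive_tool(series=[{"dx": 0, "dy": 0, "dz": 0, "rx": 0, "ry": 0, "rz": 0}, {"dx": 0, "dy": 0, "dz": 0, "rx": 0, "ry": 0, "rz": 0}], grip=70, squeeze=40)

```text
clock: 2.12
ee_pos: [460.1, 291.4, 37.3]
eef_rot: [0.463, -0.534, 0.534, -0.464]
ft_force: [-0.2, 0.2, -0.4]
finger_gap: 64.2
```

Run:
```python
from h import *
from bench import bot
goal(bot,[459.5,291.1,36],-8)
p,d=bot.grab_frame('side'); cv2.imwrite('pics/s1.png',cv2.resize(p[240:384,170:330,::-1],None,fx=4,fy=4,interpolation=cv2.INTER_CUBIC))
```

```text
t 2.12 tcp [460.1 291.4  37.3] F [-0.2  0.2 -0.4] gap 64.2 q [ 0.35  0.58  1.65 -0.    0.91  0.49]
tool x,y,z in world: [[-0.14, -0.99, -0.001], [0.002, 0.001, -1.0], [0.99, -0.14, 0.002]]
SHIFT cm [ 0.03  0.13 -0.06] ROT deg [-0.09 -0.02 -0.05]
```

View pics/s1.png

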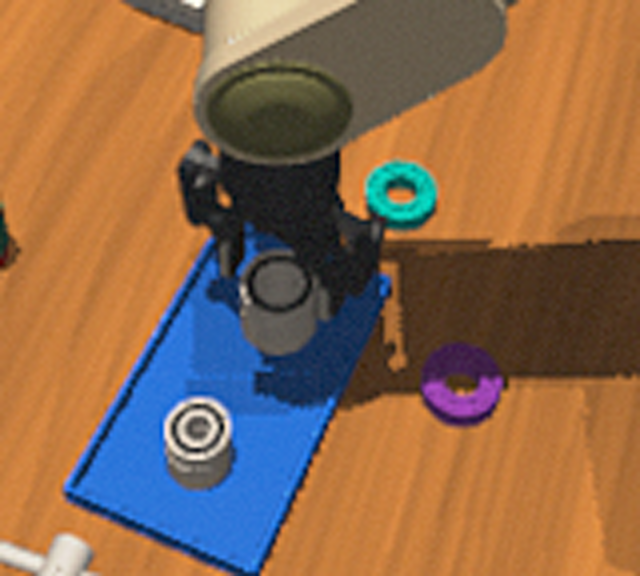

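The fingers stand on either side of the large stack's upper part, at (240,265) and (325,295) in the crop. Now I'll close.

Request:
drive_tool(series=[{"dx": 0, "dy": 0, "dz": 0, "rx": 0, "ry": 0, "rz": 0}, {"dx": 0, "dy": 0, "dz": 0, "rx": 0, "ry": 0, "rz": 0}, {"dx": 0, "dy": 0, "dz": 0, "rx": 0, "ry": 0, "rz": 0}, {"dx": 0, "dy": 0, "dz": 0, "rx": 0, "ry": 0, "rz": 0}, {"dx": 0, "dy": 0, "dz": 0, "rx": 0, "ry": 0, "rz": 0}, {"dx": 0, "dy": 0, "dz": 0, "rx": 0, "ry": 0, "rz": 0}], grip=255, squeeze=40)

```text
clock: 2.67
ee_pos: [460.0, 291.3, 37.4]
eef_rot: [0.463, -0.534, 0.534, -0.464]
ft_force: [-1.7, -0.8, 6.1]
finger_gap: 49.9
```

Run:
```python
from h import *
from bench import bot
goal(bot,[459.5,291.1,36],-8)
p,d=bot.grab_frame('side'); cv2.imwrite('pics/s2.png',cv2.resize(p[270:350,200:290,::-1],None,fx=7,fy=7,interpolation=cv2.INTER_CUBIC))
```

```text
t 2.67 tcp [460.  291.3  37.4] F [-1.7 -0.8  6.1] gap 49.9 q [0.35 0.58 1.65 0.   0.91 0.49]
tool x,y,z in world: [[-0.14, -0.99, -0.001], [0.001, 0.001, -1.0], [0.99, -0.14, 0.001]]
SHIFT cm [ 0.03  0.14 -0.04] ROT deg [-0.08 -0.03 -0.04]
```

View pics/s2.png

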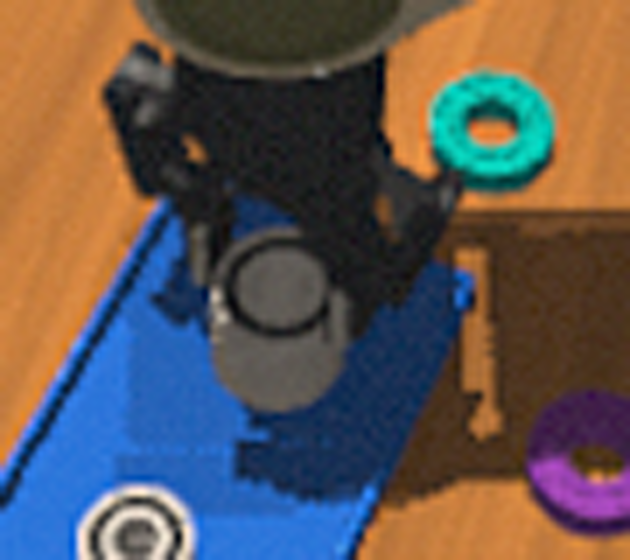

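Request:
drive_tool(series=[{"dx": 0, "dy": -0.2, "dz": 0, "rx": 0, "ry": 0, "rz": 0}, {"dx": 0, "dy": -0.5, "dz": 0, "rx": 0, "ry": 0, "rz": 0}, {"dx": 0, "dy": -0.9, "dz": 0, "rx": 0, "ry": 0, "rz": 0}, {"dx": 0, "dy": -1.2, "dz": 0, "rx": 0, "ry": 0, "rz": 0}, {"dx": 0, "dy": -1.2, "dz": 0, "rx": 0, "ry": 0, "rz": 0}])

```text
clock: 3.13
ee_pos: [459.9, 291.3, 49.1]
eef_rot: [0.463, -0.534, 0.534, -0.464]
ft_force: [-0.2, 0.4, -0.9]
finger_gap: 50.0
```

Run:
```python
from h import *
from bench import bot
goal(bot,[459.5,291.1,36],-8)
p,d=bot.grab_frame('side'); cv2.imwrite('pics/s3.png',cv2.resize(p[270:350,200:290,::-1],None,fx=7,fy=7,interpolation=cv2.INTER_CUBIC))
```

```text
t 3.13 tcp [459.9 291.3  49.1] F [-0.2  0.4 -0.9] gap 50.0 q [ 0.35  0.57  1.64 -0.    0.93  0.49]
tool x,y,z in world: [[-0.14, -0.99, -0.001], [0.001, 0.0, -1.0], [0.99, -0.14, 0.001]]
SHIFT cm [ 0.02  1.31 -0.04] ROT deg [-0.06 -0.04 -0.03]
```

View pics/s3.png

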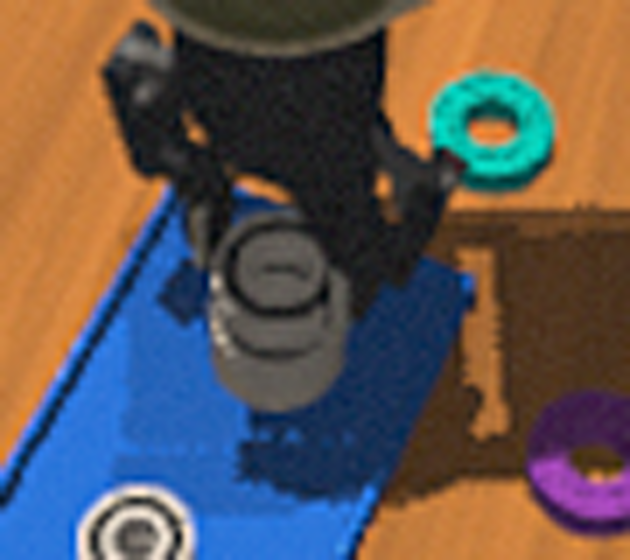

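Only the top bearing came up: the gap to the second one is visible at (275,310), and the load is about 0.9 N. Next I'll move to a viewing pose left of the hub.

Request:
drive_tool(series=[{"dx": 0, "dy": -2, "dz": 0, "rx": 0, "ry": 0, "rz": 0}, {"dx": 0, "dy": -4, "dz": 0, "rx": 0, "ry": 0, "rz": 0}, {"dx": 0, "dy": -6.5, "dz": 0, "rx": 0, "ry": 0, "rz": 0}, {"dx": 0, "dy": -9.5, "dz": 0, "rx": 0, "ry": 0, "rz": 0}, {"dx": 2, "dy": -12.5, "dz": 1.5, "rx": 0, "ry": 0, "rz": 0}, {"dx": 4.4, "dy": -14.5, "dz": 3.2, "rx": 0, "ry": 0, "rz": 0}, {"dx": 6.8, "dy": -15, "dz": 5, "rx": 0, "ry": 0, "rz": 0}, {"dx": 9.2, "dy": -15, "dz": 6.8, "rx": 0, "ry": 0, "rz": 0}, {"dx": 11.6, "dy": -15, "dz": 8.6, "rx": 0, "ry": 0, "rz": 0}, {"dx": 14, "dy": -15, "dz": 10.3, "rx": 0, "ry": 0, "rz": 0}, {"dx": 16.4, "dy": -15, "dz": 12, "rx": 0, "ry": 0, "rz": 0}, {"dx": 18.8, "dy": -15, "dz": 13.7, "rx": 0, "ry": 0, "rz": 0}])

```text
clock: 4.18
ee_pos: [569.3, 84.4, 198.1]
eef_rot: [-0.464, 0.534, -0.534, 0.464]
ft_force: [-0.6, -0.9, -0.8]
finger_gap: 50.0
```

Request:
drive_tool(series=[{"dx": 1.9, "dy": 0, "dz": 1.4, "rx": 0, "ry": 0, "rz": 0}, {"dx": 3.5, "dy": 0, "dz": 2.6, "rx": 0, "ry": 0, "rz": 0}, {"dx": 4.6, "dy": 0, "dz": 3.4, "rx": 0, "ry": 0, "rz": 0}, {"dx": 5.1, "dy": 0, "dz": 3.8, "rx": 0, "ry": 0, "rz": 0}, {"dx": 5.1, "dy": 0, "dz": 3.8, "rx": 0, "ry": 0, "rz": 0}, {"dx": 5.1, "dy": 0, "dz": 3.8, "rx": 0, "ry": 0, "rz": 0}])

```text
clock: 4.68
ee_pos: [599.1, 30.7, 198.1]
eef_rot: [-0.464, 0.534, -0.534, 0.464]
ft_force: [-0.1, -1.1, -1.0]
finger_gap: 50.0
```

Run:
```python
from h import *
from bench import bot
goal(bot,[625,-55,150],-8)
p,d,K,T=wrist(bot,'w3')
c=cloud(d,K,T); z=c[...,2]
def circ(x,y,r,a,b,nm):
    m=(np.hypot(c[...,0]-x,c[...,1]-y)<r)&(z>a)&(z<b); q=c[m]
    if len(q)<5: print(nm,'few');return
    (x,y),r=cv2.minEnclosingCircle(q[:,:2].astype(np.float32)); print(nm,len(q),round(x,1),round(y,1),round(r,1),'mean',q.mean(0).round(1),'z',np.percentile(q[:,2],[10,50,90]).round(1))
circ(625,-55,45,42,49,'flange');circ(625,-55,30,50,56,'shoulder');circ(625,-55,15,73.5,80,'spigtop');circ(640,43,22,65,95,'knob')
```

```text
t 4.68 tcp [599.1  30.7 198.1] F [-0.1 -1.1 -1. ] gap 50.0 q [-0.14  0.5   1.31  0.    1.33 -0.  ]
tool x,y,z in world: [[-0.14, -0.99, -0.0], [-0.001, 0.0, -1.0], [0.99, -0.14, -0.001]]
SHIFT cm [8.12 4.81 3.76] ROT deg [ 0.03 -0.02 -0.01]
flange 419 628.6 -54.3 34.2 mean [616.9 -42.8  45.6] z [44.6 45.6 46.6]
shoulder 11 607.1 -37.9 2.6 mean [606.9 -38.4  50.5] z [50.2 50.5 50.7]
spigtop few
knob 530 643.4 44.7 10.9 mean [642.7  45.8  82. ] z [78.1 82.5 85.1]
```

View pics/w3.png

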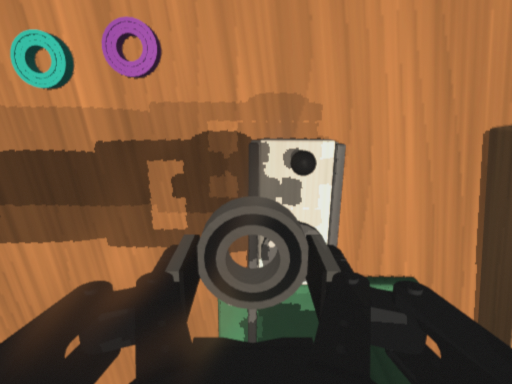

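The held bearing hides the hub, which is just visible through the bore at about (268,250). The knob is at (302,162). I'll hover right over the hub so it shows above the bearing in the picture.

Request:
drive_tool(series=[{"dx": 2, "dy": 0, "dz": 1, "rx": 0, "ry": 0, "rz": 0}, {"dx": 4, "dy": -0.5, "dz": 2, "rx": 0, "ry": 0, "rz": 0}, {"dx": 6, "dy": -0.5, "dz": 3, "rx": 0, "ry": 0, "rz": 0}, {"dx": 7.5, "dy": -0.5, "dz": 3.6, "rx": 0, "ry": 0, "rz": 0}, {"dx": 8, "dy": -0.5, "dz": 3.9, "rx": 0, "ry": 0, "rz": 0}, {"dx": 8, "dy": -0.5, "dz": 3.9, "rx": 0, "ry": 0, "rz": 0}, {"dx": 8, "dy": -0.5, "dz": 3.9, "rx": 0, "ry": 0, "rz": 0}])

```text
clock: 5.32
ee_pos: [626.6, -53.7, 203.1]
eef_rot: [-0.464, 0.534, -0.533, 0.464]
ft_force: [0.1, 0.1, -1.2]
finger_gap: 49.9
```

```bash
cat > hub.py <<'E'
from h import *
from bench import bot
import sys
goal(bot,[626,-54.5,150],-8)
p,d,K,T=wrist(bot,sys.argv[1])
c=cloud(d,K,T); z=c[...,2]
def circ(x,y,r,a,b,nm):
    m=(np.hypot(c[...,0]-x,c[...,1]-y)<r)&(z>a)&(z<b); q=c[m]
    if len(q)<5: print(nm,'few');return
    (x,y),r=cv2.minEnclosingCircle(q[:,:2].astype(np.float32)); v,u=np.nonzero(m); print(nm,len(q),round(x,1),round(y,1),round(r,1),'mean',q.mean(0).round(1),'z',np.percentile(q[:,2],[10,50,90]).round(1),'px',u.min(),u.max(),v.min(),v.max())
circ(626,-55,45,42,49,'flange');circ(626,-55,30,50.5,55,'shoulder');circ(626,-55,15,73,80,'spigtop');circ(642,43,22,65,95,'knob')
s=bot.observe(); tp=s['ee_pos']
# held bearing: top face points near TCP
m=(np.hypot(c[...,0]-tp[0],c[...,1]-tp[1])<40)&(z>tp[2]-15)&(z<tp[2]+25)
v,u=np.nonzero(m)
q=c[m]; h,e=np.histogram(q[:,2],bins=np.arange(tp[2]-15,tp[2]+25,1)); print('held z hist',[(int(a),int(b)) for a,b in zip(e,h) if b>150])
np.save('hq.npy',q)
E
python3 hub.py w4
```

```text
t 5.32 tcp [626.6 -53.7 203.1] F [ 0.1  0.1 -1.2] gap 49.9 q [-0.27  0.57  1.2   0.    1.38 -0.13]
tool x,y,z in world: [[-0.139, -0.99, -0.0], [-0.001, 0.001, -1.0], [0.99, -0.139, -0.001]]
SHIFT cm [ 0.09  5.31 -0.04] ROT deg [ 0.03 -0.01 -0.03]
flange 2226 628.8 -54.1 33.8 mean [630.1 -47.4  45.8] z [44.8 45.8 46.7] px 222 290 141 201
shoulder 443 628.5 -45.9 25.6 mean [629.2 -50.   52.7] z [51.7 52.7 53.6] px 228 281 160 195
spigtop 297 628.6 -53.7 9.4 mean [628.9 -53.6  75.1] z [73.6 75.2 76.5] px 246 266 174 193
knob 640 643.6 44.2 10.9 mean [643.4  43.7  82.2] z [78.4 82.6 85.2] px 244 271 47 76
held z hist [(211, 171), (212, 164), (213, 859), (214, 3115), (215, 3069), (216, 473)]
```

View pics/w4.png

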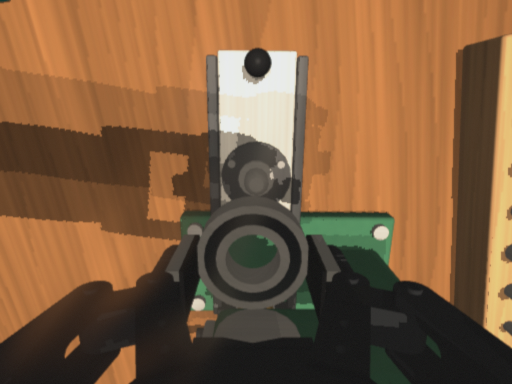

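Run:
```python
from h import *
q=np.load('hq.npy'); q=q[(q[:,2]>213)&(q[:,2]<217)]
from bench import bot
tp=bot.observe()['ee_pos']; M=Ro.from_quat(bot.observe()['eef_rot']).as_matrix()
# exclude fingers: use depth-plane slope & bore+outer; keep only within |z tool|<25.5
l=(q-tp)@M
k=np.abs(l[:,2])<24
print(np.percentile(l[:,0],[0,1,50,99,100]).round(1),np.percentile(l[:,2],[0,1,50,99,100]).round(1))
# plane tilt
A=np.c_[l[k][:,0],l[k][:,2],np.ones(k.sum())]; s=np.linalg.lstsq(A,l[k][:,1],rcond=None)[0]; print('tilt deg',np.degrees(s[:2]).round(2))
# radial edge fit in tool x/z, outer and inner edges by angle
from scipy.optimize import least_squares
c0=np.array([0,0.])
for it in range(4):
    r=np.hypot(*(l[:,[0,2]]-c0).T); a=np.arctan2(l[:,2]-c0[1],l[:,0]-c0[0]); ins=[];out=[]
    for b in np.arange(-np.pi,np.pi,np.radians(8)):
        s=(a>=b)&(a<b+np.radians(8))
        if s.sum()<10: continue
        ins.append(l[s][r[s].argmin()][[0,2]])
        if abs(np.sin(b+.07))<0.8: out.append(l[s][r[s].argmax()][[0,2]])
    for nm,P in(('in',ins),('out',out)):
        P=np.array(P); f=least_squares(lambda x:np.hypot(P[:,0]-x[0],P[:,1]-x[1])-x[2],[0,0,20],loss='soft_l1')
        if it==3: print(nm,f.x.round(2),'world',(tp+M@np.array([f.x[0],0,f.x[1]])).round(1),len(P))
        if nm=='out': c0=f.x[:2]
```

```text
[-25.7 -24.7  -2.2  24.7  26.6] [-38.1 -26.3  -0.8  24.6  37. ]
tilt deg [-0.04  0.11]
in [ 0.11 -0.65 12.27] world [625.9 -53.5 203.2] 45
out [ 0.52 -0.65 26.14] world [625.8 -53.9 203.2] 27
```

Same-camera measurements put the hub at (628.7, -54.0) and the held bearing at (625.9, -53.7), with no tilt. I'll shift it +2.6 mm in x and come down in stages, watching the force.

Request:
drive_tool(series=[{"dx": 0, "dy": 2, "dz": 0.26, "rx": 0, "ry": 0, "rz": 0}, {"dx": 0, "dy": 4.5, "dz": 0.26, "rx": 0, "ry": 0, "rz": 0}, {"dx": 0, "dy": 7, "dz": 0.26, "rx": 0, "ry": 0, "rz": 0}, {"dx": 0, "dy": 9.5, "dz": 0.26, "rx": 0, "ry": 0, "rz": 0}, {"dx": 0, "dy": 11, "dz": 0.26, "rx": 0, "ry": 0, "rz": 0}, {"dx": 0, "dy": 12, "dz": 0.26, "rx": 0, "ry": 0, "rz": 0}, {"dx": 0, "dy": 12.3, "dz": 0.26, "rx": 0, "ry": 0, "rz": 0}, {"dx": 0, "dy": 12.3, "dz": 0.26, "rx": 0, "ry": 0, "rz": 0}])

```text
clock: 6.03
ee_pos: [629.3, -54.4, 80.3]
eef_rot: [-0.464, 0.534, -0.534, 0.464]
ft_force: [0.2, 0.1, -1.4]
finger_gap: 50.0
```

Request:
drive_tool(series=[{"dx": 0, "dy": 0.3, "dz": 0, "rx": 0, "ry": 0, "rz": 0}, {"dx": 0, "dy": 0.6, "dz": 0, "rx": 0, "ry": 0, "rz": 0}, {"dx": 0, "dy": 0.9, "dz": 0, "rx": 0, "ry": 0, "rz": 0}, {"dx": 0, "dy": 1.2, "dz": 0, "rx": 0, "ry": 0, "rz": 0}, {"dx": 0, "dy": 1.2, "dz": 0, "rx": 0, "ry": 0, "rz": 0}])

```text
clock: 6.45
ee_pos: [629.2, -55.0, 67.8]
eef_rot: [-0.464, 0.534, -0.534, 0.464]
ft_force: [-0.7, 0.3, -1.8]
finger_gap: 50.2
```

Request:
drive_tool(series=[{"dx": 0, "dy": 0.3, "dz": 0, "rx": 0, "ry": 0, "rz": 0}, {"dx": 0, "dy": 0.6, "dz": 0, "rx": 0, "ry": 0, "rz": 0}, {"dx": 0, "dy": 0.9, "dz": 0, "rx": 0, "ry": 0, "rz": 0}, {"dx": 0, "dy": 1.1, "dz": 0, "rx": 0, "ry": 0, "rz": 0}, {"dx": 0, "dy": 1.1, "dz": 0, "rx": 0, "ry": 0, "rz": 0}])

```text
clock: 6.87
ee_pos: [629.1, -55.0, 56.7]
eef_rot: [-0.464, 0.534, -0.534, 0.464]
ft_force: [0.2, 0.5, -0.1]
finger_gap: 49.6
```

Request:
drive_tool(series=[{"dx": 0, "dy": 0.1, "dz": 0, "rx": 0, "ry": 0, "rz": 0}, {"dx": 0, "dy": 0.15, "dz": 0, "rx": 0, "ry": 0, "rz": 0}, {"dx": 0, "dy": 0.15, "dz": 0, "rx": 0, "ry": 0, "rz": 0}])

```text
clock: 7.12
ee_pos: [629.4, -55.0, 55.8]
eef_rot: [0.464, -0.534, 0.534, -0.464]
ft_force: [0.8, -0.6, -1.4]
finger_gap: 50.2
```

Request:
drive_tool(series=[{"dx": 0, "dy": 0.06, "dz": 0, "rx": 0, "ry": 0, "rz": 0}, {"dx": 0, "dy": 0.12, "dz": 0, "rx": 0, "ry": 0, "rz": 0}, {"dx": 0, "dy": 0.12, "dz": 0, "rx": 0, "ry": 0, "rz": 0}])

```text
clock: 7.37
ee_pos: [629.5, -55.1, 55.4]
eef_rot: [0.464, -0.534, 0.534, -0.464]
ft_force: [-1.7, 0.6, 5.0]
finger_gap: 49.5
```

Contact is felt at 5 N, at the expected height, so I'll open.

Request:
drive_tool(series=[{"dx": 0, "dy": 0, "dz": 0, "rx": 0, "ry": 0, "rz": 0}, {"dx": 0, "dy": 0, "dz": 0, "rx": 0, "ry": 0, "rz": 0}, {"dx": 0, "dy": 0, "dz": 0, "rx": 0, "ry": 0, "rz": 0}, {"dx": 0, "dy": 0, "dz": 0, "rx": 0, "ry": 0, "rz": 0}, {"dx": 0, "dy": 0, "dz": 0, "rx": 0, "ry": 0, "rz": 0}, {"dx": 0, "dy": 0, "dz": 0, "rx": 0, "ry": 0, "rz": 0}], grip=0)

```text
clock: 7.87
ee_pos: [629.4, -55.0, 54.6]
eef_rot: [-0.464, 0.534, -0.534, 0.464]
ft_force: [-0.3, 0.9, -1.0]
finger_gap: 85.4
```

Request:
drive_tool(series=[{"dx": 0, "dy": -1, "dz": 0, "rx": 0, "ry": 0, "rz": 0}, {"dx": 0, "dy": -3, "dz": 0, "rx": 0, "ry": 0, "rz": 0}, {"dx": 0, "dy": -6, "dz": 0, "rx": 0, "ry": 0, "rz": 0}, {"dx": 0, "dy": -9, "dz": 0, "rx": 0, "ry": 0, "rz": 0}, {"dx": 0, "dy": -12, "dz": 0, "rx": 0, "ry": 0, "rz": 0}, {"dx": 0, "dy": -14, "dz": 0, "rx": 0, "ry": 0, "rz": 0}, {"dx": 0, "dy": -14.5, "dz": 0, "rx": 0, "ry": 0, "rz": 0}, {"dx": 0, "dy": -14.5, "dz": 0, "rx": 0, "ry": 0, "rz": 0}])

```text
clock: 8.53
ee_pos: [629.8, -55.1, 201.4]
eef_rot: [0.463, -0.533, 0.535, -0.464]
ft_force: [1.1, 0.9, 0.0]
finger_gap: 84.9
```

```bash
python3 hub.py w5 | head -7
python3 - <<'E'
from h import *
p,d,K,T=load('w5.npz'); c=cloud(d,K,T); z=c[...,2]
m=(np.hypot(c[...,0]-628,c[...,1]+54)<40)&(z>62)&(z<71); q=c[m]
print(len(q),cv2.minEnclosingCircle(q[:,:2].astype(np.float32)),np.percentile(q[:,2],[5,50,95]))
A=np.c_[q[:,:2]-q[:,:2].mean(0),np.ones(len(q))]; s=np.linalg.lstsq(A,q[:,2],rcond=None)[0]; print('tilt',np.degrees(s[:2]))
E
```

```text
t 8.53 tcp [629.8 -55.1 201.4] F [1.1 0.9 0. ] gap 84.9 q [-0.27  0.57  1.19 -0.    1.38 -0.13]
tool x,y,z in world: [[-0.14, -0.99, 0.0], [0.003, -0.001, -1.0], [0.99, -0.14, 0.003]]
SHIFT cm [-0.01  5.13 -0.4 ] ROT deg [-0.18 -0.04  0.02]
flange 1057 629.0 -54.2 34.0 mean [630.7 -40.5  45.7] z [44.8 45.7 46.7] px 217 286 141 205
shoulder 44 629.2 -41.3 24.4 mean [628.3 -41.9  52.8] z [50.8 53.  54.4] px 224 276 151 183
spigtop 301 629.0 -53.8 9.3 mean [629.  -53.8  75.1] z [73.6 75.2 76.4] px 242 262 173 192
knob 651 643.7 44.4 10.9 mean [643.5  43.7  82.3] z [78.6 82.6 85.3] px 239 266 45 75
2123 ((628.7622680664062, -54.98143005371094), 26.02120590209961) [65.81908347 67.44878813 68.91878224]
tilt [-0.11463295 -0.09283498]
```

View pics/w5.png

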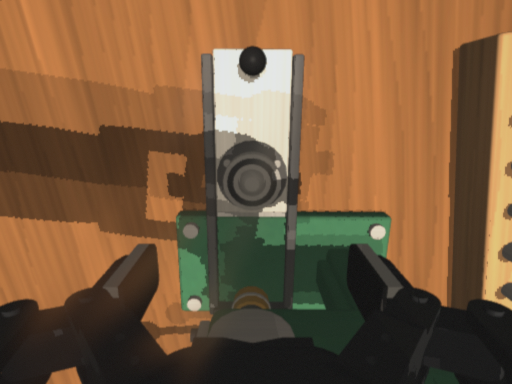

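The bearing sits flat (top at 67.4 mm, tilt about 0.1°), centred on the hub within 1 mm, at (252,178). The knob is at (252,61). Next is the approach to push it; first I'll check clearance near the cabinet.

Run:
```python
from h import *
from bench import bot
p,d,K,T=load('top0.npz'); c=cloud(d,K,T); z=c[...,2]
m=(z>100)&(c[...,1]>60)&(c[...,1]<250)&(c[...,0]>550)&(c[...,0]<760)
q=c[m]; print(len(q), q.min(0) if len(q) else 0)
goal(bot,[650.2,88.8,200],-8.4); goal(bot,[650.2,88.8,64],-8.4)
# hub->ram
n=np.array([14.6,98.6]);print(n/np.hypot(*n))
```

```text
164 [747.67529118 190.62779044 100.19279201]
t 8.58 tcp [629.3 -55.  199.4] F [ 0.2 -0.2 -0.3] gap 85.0 q [-0.27  0.57  1.19 -0.    1.38 -0.13]
tool x,y,z in world: [[-0.14, -0.99, 0.0], [0.0, -0.0, -1.0], [0.99, -0.14, 0.0]]
SHIFT cm [-14.53  -0.06   0.06] ROT deg [-0.    0.36  0.  ]
t 8.58 tcp [629.3 -55.  199.4] F [ 0.2 -0.2 -0.3] gap 85.0 q [-0.27  0.57  1.19 -0.    1.38 -0.13]
tool x,y,z in world: [[-0.14, -0.99, 0.0], [0.0, -0.0, -1.0], [0.99, -0.14, 0.0]]
SHIFT cm [-14.53  13.54   0.06] ROT deg [-0.    0.36  0.  ]
[0.14647594 0.98921423]
```

Request:
drive_tool(series=[{"dx": -3, "dy": 0, "dz": 0, "rx": 0, "ry": 0, "rz": 0}, {"dx": -6.5, "dy": 0, "dz": 0, "rx": 0, "ry": 0.4, "rz": 0}, {"dx": -10, "dy": 0, "dz": 0, "rx": 0, "ry": 0.4, "rz": 0}, {"dx": -12.5, "dy": 0, "dz": 0, "rx": 0, "ry": 0.4, "rz": 0}, {"dx": -14.5, "dy": 0, "dz": 0.06, "rx": 0, "ry": 0.4, "rz": 0}, {"dx": -14.5, "dy": 2, "dz": 0.06, "rx": 0, "ry": 0.4, "rz": 0}, {"dx": -14.5, "dy": 5, "dz": 0.06, "rx": 0, "ry": 0.4, "rz": 0}, {"dx": -14.5, "dy": 8, "dz": 0.06, "rx": 0, "ry": 0.4, "rz": 0}, {"dx": -14.5, "dy": 11, "dz": 0.06, "rx": 0, "ry": 0.4, "rz": 0}, {"dx": -14.5, "dy": 13, "dz": 0.06, "rx": 0, "ry": 0.4, "rz": 0}, {"dx": -14.5, "dy": 13.5, "dz": 0.06, "rx": 0, "ry": 0.4, "rz": 0}, {"dx": -14.5, "dy": 13.5, "dz": 0.06, "rx": 0, "ry": 0.4, "rz": 0}], grip=255)

```text
clock: 9.58
ee_pos: [648.9, 88.5, 62.0]
eef_rot: [-0.463, 0.537, -0.534, 0.461]
ft_force: [-0.3, -0.3, 0.5]
finger_gap: 0.2
```

Run:
```python
from h import *
from bench import bot
goal(bot,[647.1,66,64],-8.4)
wrist(bot,'w6')
```

```text
t 9.58 tcp [648.9  88.5  62. ] F [-0.3 -0.3  0.5] gap 0.2 q [-0.04  0.76  1.25 -0.    1.14  0.1 ]
tool x,y,z in world: [[-0.147, -0.989, 0.001], [-0.005, 0.0, -1.0], [0.989, -0.147, -0.005]]
SHIFT cm [ 2.25 -0.2   0.15] ROT deg [ 0.29 -0.05  0.03]
```

View pics/w6.png

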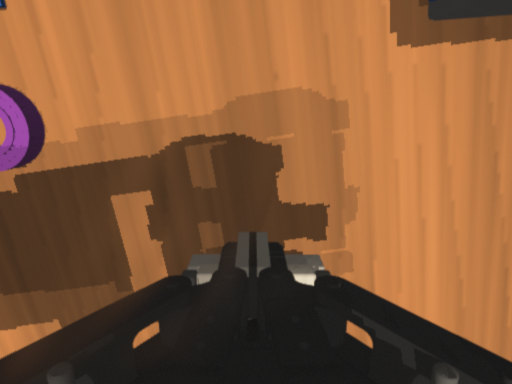

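The shut fingers stand in line behind the slide, whose end shows at (255,265). I'll push.

Request:
drive_tool(series=[{"dx": 1, "dy": 0, "dz": 0.1, "rx": 0, "ry": 0, "rz": 0}, {"dx": 1.7, "dy": 0, "dz": 0.1, "rx": 0, "ry": 0, "rz": 0}, {"dx": 2.3, "dy": 0, "dz": 0.1, "rx": 0, "ry": 0, "rz": 0}, {"dx": 3, "dy": 0, "dz": 0.1, "rx": 0, "ry": 0, "rz": 0}, {"dx": 3.8, "dy": 0, "dz": 0.1, "rx": 0, "ry": 0, "rz": 0}, {"dx": 4.6, "dy": 0, "dz": 0.1, "rx": 0, "ry": 0, "rz": 0}, {"dx": 5.4, "dy": 0, "dz": 0.1, "rx": 0, "ry": 0, "rz": 0}, {"dx": 6.2, "dy": 0, "dz": 0.1, "rx": 0, "ry": 0, "rz": 0}, {"dx": 7, "dy": 0, "dz": 0.1, "rx": 0, "ry": 0, "rz": 0}, {"dx": 7.8, "dy": 0, "dz": 0.1, "rx": 0, "ry": 0, "rz": 0}, {"dx": 8.6, "dy": 0, "dz": 0.1, "rx": 0, "ry": 0, "rz": 0}, {"dx": 9.4, "dy": 0, "dz": 0.1, "rx": 0, "ry": 0, "rz": 0}])

```text
clock: 10.63
ee_pos: [637.3, -5.5, 64.6]
eef_rot: [-0.462, 0.535, -0.535, 0.462]
ft_force: [-0.0, 3.4, 2.6]
finger_gap: -0.0
```

Request:
drive_tool(series=[{"dx": 0.7, "dy": 0, "dz": 0, "rx": 0, "ry": 0, "rz": 0}, {"dx": 1.3, "dy": 0, "dz": 0, "rx": 0, "ry": 0, "rz": 0}, {"dx": 1.8, "dy": 0, "dz": 0, "rx": 0, "ry": 0, "rz": 0}, {"dx": 2.3, "dy": 0, "dz": 0, "rx": 0, "ry": 0, "rz": 0}, {"dx": 2.6, "dy": 0, "dz": 0, "rx": 0, "ry": 0, "rz": 0}, {"dx": 2.9, "dy": 0, "dz": 0, "rx": 0, "ry": 0, "rz": 0}, {"dx": 3.1, "dy": 0, "dz": 0, "rx": 0, "ry": 0, "rz": 0}, {"dx": 3.2, "dy": 0, "dz": 0, "rx": 0, "ry": 0, "rz": 0}])

```text
clock: 11.3
ee_pos: [632.7, -36.5, 64.5]
eef_rot: [-0.462, 0.536, -0.535, 0.462]
ft_force: [0.6, 2.7, 2.2]
finger_gap: 0.2
```

Request:
drive_tool(series=[{"dx": 0.15, "dy": 0, "dz": 0, "rx": 0, "ry": 0, "rz": 0}, {"dx": 0.3, "dy": 0, "dz": 0, "rx": 0, "ry": 0, "rz": 0}, {"dx": 0.45, "dy": 0, "dz": 0, "rx": 0, "ry": 0, "rz": 0}])

```text
clock: 11.55
ee_pos: [632.0, -40.7, 64.5]
eef_rot: [-0.462, 0.535, -0.535, 0.462]
ft_force: [0.6, 3.1, 0.9]
finger_gap: 0.1
```

Request:
drive_tool(series=[{"dx": 0.1, "dy": 0, "dz": 0, "rx": 0, "ry": 0, "rz": 0}, {"dx": 0.2, "dy": 0, "dz": 0, "rx": 0, "ry": 0, "rz": 0}])

```text
clock: 11.72
ee_pos: [631.9, -41.7, 64.5]
eef_rot: [-0.461, 0.536, -0.535, 0.462]
ft_force: [3.4, 13.1, 1.9]
finger_gap: 0.0
```

Run:
```python
from h import *
from bench import bot
goal(bot,[647.1,66,64],-8.4)
p,d=bot.grab_frame('side'); cv2.imwrite('pics/s4.png',cv2.resize(p[100:260,170:330,::-1],None,fx=3.6,fy=3.6,interpolation=cv2.INTER_CUBIC))
```

```text
t 11.72 tcp [631.9 -41.7  64.5] F [ 3.4 13.1  1.9] gap 0.0 q [-0.25  0.71  1.33  0.    1.1  -0.11]
tool x,y,z in world: [[-0.147, -0.989, -0.002], [0.0, 0.002, -1.0], [0.989, -0.147, -0.0]]
SHIFT cm [-10.87   0.08  -0.08] ROT deg [ 0.01 -0.05 -0.13]
```

View pics/s4.png

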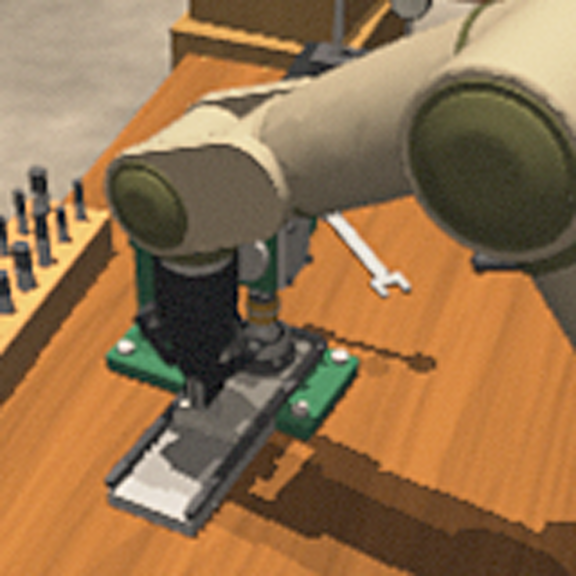

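Force rose from 3 to 13 N at y = -41.7, which is where the knob should be with the slide at its stop (expected about -42.6). The picture shows the hub under the nose at (265,345). I'll back off and go up.

Request:
drive_tool(series=[{"dx": 0.05, "dy": 0, "dz": 0, "rx": 0, "ry": 0, "rz": 0}, {"dx": 0.05, "dy": 0, "dz": 0, "rx": 0, "ry": 0, "rz": 0}, {"dx": -1.5, "dy": 0, "dz": 0, "rx": 0, "ry": 0, "rz": 0}, {"dx": -3, "dy": 0, "dz": 0, "rx": 0, "ry": 0, "rz": 0}, {"dx": -4, "dy": -2, "dz": 0, "rx": 0, "ry": 0, "rz": 0}, {"dx": -4, "dy": -5, "dz": 0, "rx": 0, "ry": 0, "rz": 0}, {"dx": -4, "dy": -8, "dz": 0, "rx": 0, "ry": 0, "rz": 0}, {"dx": -4, "dy": -11, "dz": 0, "rx": 0, "ry": 0, "rz": 0}, {"dx": -4, "dy": -14, "dz": 0, "rx": 0, "ry": 0, "rz": 0}, {"dx": -4, "dy": -16, "dz": 0, "rx": 0, "ry": 0, "rz": 0}, {"dx": -4, "dy": -16, "dz": 0, "rx": 0, "ry": 0, "rz": 0}, {"dx": -4, "dy": -16, "dz": 0, "rx": 0, "ry": 0, "rz": 0}])

```text
clock: 12.77
ee_pos: [637.9, -2.5, 225.2]
eef_rot: [0.462, -0.535, 0.536, -0.462]
ft_force: [-0.5, 0.2, -1.7]
finger_gap: 0.2
```

Run:
```python
from h import *
from bench import bot
p,d,K,T=wrist(bot,'w7'); c=cloud(d,K,T); z=c[...,2]
m=(np.hypot(c[...,0]-629,c[...,1]+63)<30)&(z>65)&(z<95); q=c[m]
print(len(q),cv2.minEnclosingCircle(q[:,:2].astype(np.float32)) if len(q) else 0)
for x,y,zz in [(560,-60,370),(494,-230,400)]: goal(bot,[x,y,zz],81.6)
```

```text
46 ((628.5927734375, -54.7631950378418), 7.445091724395752)
t 12.82 tcp [637.5  -2.5 223.8] F [-0.3  0.7  0.2] gap 0.2 q [-0.19  0.57  1.13 -0.    1.44 -0.04]
tool x,y,z in world: [[-0.146, -0.989, 0.0], [-0.001, -0.0, -1.0], [0.989, -0.146, -0.001]]
SHIFT cm [  6.82 -14.61  -6.84] ROT deg [3.000e-02 8.998e+01 7.000e-02]
t 12.82 tcp [637.5  -2.5 223.8] F [-0.3  0.7  0.2] gap 0.2 q [-0.19  0.57  1.13 -0.    1.44 -0.04]
tool x,y,z in world: [[-0.146, -0.989, 0.0], [-0.001, -0.0, -1.0], [0.989, -0.146, -0.001]]
SHIFT cm [ 24.61 -17.6  -10.88] ROT deg [3.000e-02 8.998e+01 7.000e-02]
```

View pics/w7.png

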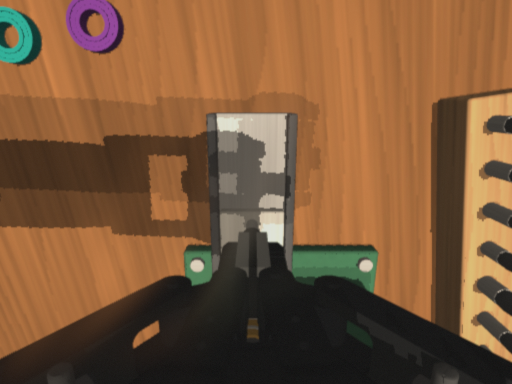

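The fingers hide the knob, but the slide's left part is empty and its end edge shows at (250,210). I'll go to the lever and confirm the slide from the cameras on the way. I turn by -90° so that the camera stays on the operator's side.

Request:
drive_tool(series=[{"dx": 0, "dy": -3, "dz": 0, "rx": 0, "ry": -7, "rz": 0}, {"dx": 0, "dy": -6, "dz": 0, "rx": 0, "ry": -14, "rz": 0}, {"dx": 0.5, "dy": -9, "dz": -1, "rx": 0, "ry": -21, "rz": 0}, {"dx": 1.5, "dy": -12, "dz": -2, "rx": 0, "ry": -28, "rz": 0}, {"dx": 2.5, "dy": -14, "dz": -3, "rx": 0, "ry": -35, "rz": 0}, {"dx": 3.5, "dy": -15, "dz": -4, "rx": 0, "ry": -42, "rz": 0}, {"dx": 4.5, "dy": -16, "dz": -5, "rx": 0, "ry": -49, "rz": 0}, {"dx": 5.5, "dy": -16.5, "dz": -6, "rx": 0, "ry": -56, "rz": 0}, {"dx": 7, "dy": -17, "dz": -7, "rx": 0, "ry": -63, "rz": 0}, {"dx": 9, "dy": -17.5, "dz": -8, "rx": 0, "ry": -70, "rz": 0}, {"dx": 11, "dy": -17.5, "dz": -9, "rx": 0, "ry": -77, "rz": 0}, {"dx": 13, "dy": -17.5, "dz": -10, "rx": 0, "ry": -84, "rz": 0}], grip=0)

```text
clock: 13.82
ee_pos: [519.1, -117.6, 398.2]
eef_rot: [-0.702, 0.088, -0.086, 0.702]
ft_force: [0.9, -0.2, 0.2]
finger_gap: 85.6
```

Run:
```python
from h import *
from bench import bot
goal(bot,[494,-230.5,400],81.6)
p,d=bot.grab_frame('top'); np.savez('top1.npz',p=p,d=d); K=bot.calibration('top')['mtx'];T=bot.calibration('top')['extrinsics']
c=cloud(d,K,T); z=c[...,2]
m=(np.hypot(c[...,0]-627,c[...,1]+63)<25)&(z>65)&(z<95); q=c[m]
print(len(q),cv2.minEnclosingCircle(q[:,:2].astype(np.float32)) if len(q) else 0)
p,d=bot.grab_frame('side');K=bot.calibration('side')['mtx'];T=bot.calibration('side')['extrinsics'];c=cloud(d,K,T); z=c[...,2]
m=(np.hypot(c[...,0]-629,c[...,1]+58)<25)&(z>65)&(z<95); q=c[m]
print('side',len(q),cv2.minEnclosingCircle(q[:,:2].astype(np.float32)) if len(q) else 0)
cv2.imwrite('pics/s5.png',cv2.resize(p[100:260,170:330,::-1],None,fx=3.6,fy=3.6,interpolation=cv2.INTER_CUBIC))
```

```text
t 13.82 tcp [ 519.1 -117.6  398.2] F [ 0.9 -0.2  0.2] gap 85.6 q [-0.44  0.28  1.12 -0.    1.75 -1.77]
tool x,y,z in world: [[0.97, -0.243, -0.003], [-0.002, 0.001, -1.0], [0.243, 0.97, 0.0]]
SHIFT cm [  0.31  -0.18 -11.57] ROT deg [-0.01 -5.68 -0.14]
0 0
side 32 ((626.360595703125, -58.38494873046875), 10.504171371459961)
```

View pics/s5.png

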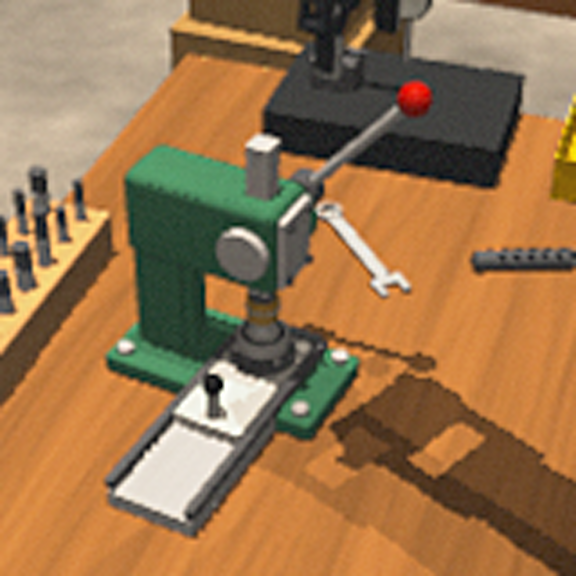

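The picture shows the hub with the bearing under the nose at (265,340) and the black knob at (213,383). By the side view the knob travelled 110 mm, which matches the hub-to-ram distance measured earlier. Now I'll move over the red ball at (414,99).

Request:
drive_tool(series=[{"dx": 0, "dy": 0, "dz": -3, "rx": 0, "ry": -3, "rz": 0}, {"dx": 0.3, "dy": -0.5, "dz": -6, "rx": 0, "ry": -5.7, "rz": 0}, {"dx": 0.3, "dy": -0.5, "dz": -9, "rx": 0, "ry": -5.7, "rz": 0}, {"dx": 0.3, "dy": -0.5, "dz": -11, "rx": 0, "ry": -5.7, "rz": 0}, {"dx": 0.3, "dy": -0.5, "dz": -11.6, "rx": 0, "ry": -5.7, "rz": 0}, {"dx": 0.3, "dy": -0.5, "dz": -11.6, "rx": 0, "ry": -5.7, "rz": 0}, {"dx": 0.3, "dy": -0.5, "dz": -11.6, "rx": 0, "ry": -5.7, "rz": 0}])

```text
clock: 14.5
ee_pos: [494.1, -229.3, 403.9]
eef_rot: [-0.705, 0.054, -0.054, 0.705]
ft_force: [-0.4, 0.0, -0.4]
finger_gap: 85.2
```

Run:
```python
from h import *
from bench import bot
goal(bot,[494,-230.5,298],81.6)
p,d,K,T=wrist(bot,'w8'); c=cloud(d,K,T); z=c[...,2]; hsv=cv2.cvtColor(p,cv2.COLOR_RGB2HSV)
m=((hsv[...,0]<8)|(hsv[...,0]>172))&(hsv[...,1]>150)&(hsv[...,2]>50)&(z>290)&(z<340)
q=c[m]; v,u=np.nonzero(m); print(len(q),u.min(),u.max(),v.min(),v.max())
# sphere fit r=16
from scipy.optimize import least_squares
f=least_squares(lambda x:np.linalg.norm(q-x,axis=1)-16,[494,-230,315],loss='soft_l1'); print(f.x.round(1), f.cost/len(q))
```

```text
t 14.50 tcp [ 494.1 -229.3  403.9] F [-0.4  0.  -0.4] gap 85.2 q [-0.65  0.31  1.06  0.    1.77 -2.07]
tool x,y,z in world: [[0.988, -0.153, -0.001], [-0.001, 0.001, -1.0], [0.153, 0.988, 0.001]]
SHIFT cm [ 1.000e-02  1.059e+01 -1.300e-01] ROT deg [-0.05 -0.37 -0.06]
1243 232 272 177 216
[ 492.  -230.3  315.9] 0.10978805238351946
```

View pics/w8.png

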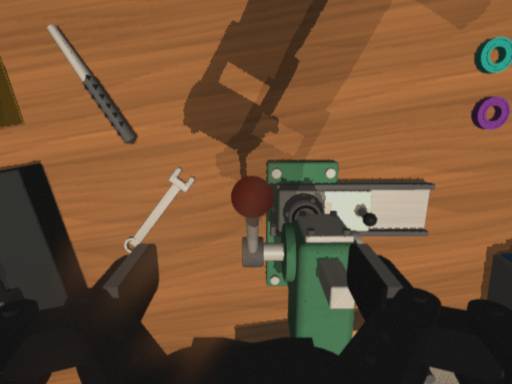

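The ball is at (252,197), fitted as a 16 mm sphere at (492.0, -230.3, 315.9), as expected. I'll descend and pinch.

Request:
drive_tool(series=[{"dx": -0.2, "dy": 2.5, "dz": -0.1, "rx": 0, "ry": -0.4, "rz": 0}, {"dx": -0.2, "dy": 5, "dz": -0.1, "rx": 0, "ry": -0.4, "rz": 0}, {"dx": -0.2, "dy": 7.5, "dz": -0.1, "rx": 0, "ry": -0.4, "rz": 0}, {"dx": -0.2, "dy": 9.5, "dz": -0.1, "rx": 0, "ry": -0.4, "rz": 0}, {"dx": -0.2, "dy": 10.6, "dz": -0.1, "rx": 0, "ry": -0.4, "rz": 0}, {"dx": -0.2, "dy": 10.6, "dz": -0.1, "rx": 0, "ry": -0.4, "rz": 0}])

```text
clock: 15.05
ee_pos: [491.3, -229.1, 296.2]
eef_rot: [-0.704, 0.052, -0.05, 0.706]
ft_force: [0.1, 0.3, -0.6]
finger_gap: 85.1
```

Request:
drive_tool(series=[{"dx": 0, "dy": 0, "dz": 0, "rx": 0, "ry": 0, "rz": 0}, {"dx": 0, "dy": 0, "dz": 0, "rx": 0, "ry": 0, "rz": 0}, {"dx": 0, "dy": 0, "dz": 0, "rx": 0, "ry": 0, "rz": 0}, {"dx": 0, "dy": 0, "dz": 0, "rx": 0, "ry": 0, "rz": 0}, {"dx": 0, "dy": 0, "dz": 0, "rx": 0, "ry": 0, "rz": 0}, {"dx": 0, "dy": 0, "dz": 0, "rx": 0, "ry": 0, "rz": 0}, {"dx": 0, "dy": 0, "dz": 0, "rx": 0, "ry": 0, "rz": 0}, {"dx": 0, "dy": 0, "dz": 0, "rx": 0, "ry": 0, "rz": 0}], grip=255, squeeze=60)

```text
clock: 15.72
ee_pos: [491.8, -229.7, 299.7]
eef_rot: [-0.705, 0.051, -0.052, 0.706]
ft_force: [-0.9, 7.1, 5.7]
finger_gap: 29.1
```

Gripped. Now I'll pull it down along the arc (170 mm radius), first from 50° to 22°.

Request:
drive_tool(series=[{"dx": -0.4, "dy": 0.4, "dz": 0, "rx": 0, "ry": 0, "rz": 0}, {"dx": -0.9, "dy": 0.8, "dz": 0, "rx": 0, "ry": 0, "rz": 0}, {"dx": -1.3, "dy": 1.2, "dz": 0, "rx": 0, "ry": 0, "rz": 0}, {"dx": -1.7, "dy": 1.65, "dz": 0, "rx": 0, "ry": 0, "rz": 0}, {"dx": -2.1, "dy": 2.1, "dz": 0, "rx": 0, "ry": 0, "rz": 0}, {"dx": -2.5, "dy": 2.55, "dz": 0, "rx": 0, "ry": 0, "rz": 0}, {"dx": -2.8, "dy": 3.0, "dz": 0, "rx": 0, "ry": 0, "rz": 0}, {"dx": -3.2, "dy": 3.5, "dz": 0, "rx": 0, "ry": 0, "rz": 0}, {"dx": -3.8, "dy": 4.5, "dz": 0, "rx": 0, "ry": 0, "rz": 0}, {"dx": -4.35, "dy": 5.6, "dz": 0, "rx": 0, "ry": 0, "rz": 0}, {"dx": -4.8, "dy": 6.6, "dz": 0, "rx": 0, "ry": 0, "rz": 0}, {"dx": -4.8, "dy": 6.6, "dz": 0, "rx": 0, "ry": 0, "rz": 0}])

```text
clock: 16.72
ee_pos: [444.5, -222.6, 232.0]
eef_rot: [-0.704, 0.05, -0.052, 0.706]
ft_force: [7.4, 6.2, 0.7]
finger_gap: 29.0
```

Run:
```python
from h import *
from bench import bot
goal(bot,[432,-221,168],81.6)
p,d=bot.grab_frame('side');cv2.imwrite('pics/s6.png',cv2.resize(p[80:260,170:350,::-1],None,fx=3.2,fy=3.2,interpolation=cv2.INTER_CUBIC))
```

```text
t 16.72 tcp [ 444.5 -222.6  232. ] F [7.4 6.2 0.7] gap 29.0 q [-0.7   0.25  1.58  0.    1.31 -2.13]
tool x,y,z in world: [[0.989, -0.145, 0.002], [0.003, 0.002, -1.0], [0.145, 0.989, 0.003]]
SHIFT cm [-1.28  6.39 -0.04] ROT deg [-0.15  0.09  0.14]
```

View pics/s6.png

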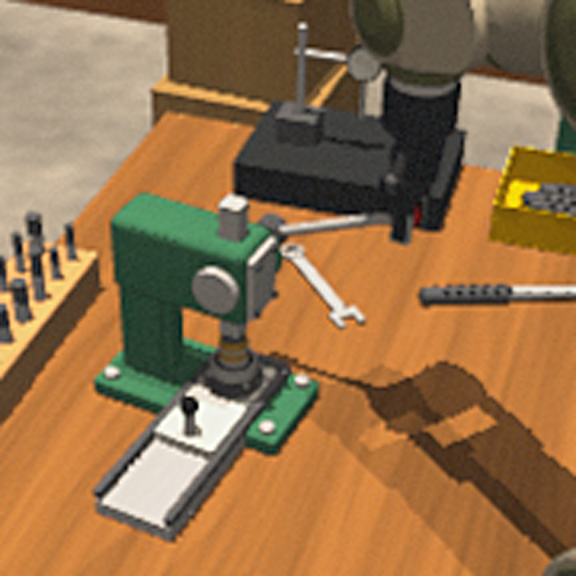

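The lever is following, with the ball held at (415,215) and the nose near the bearing at (235,360). I'll bring it to level, easing the outward pull by 1 mm.

Request:
drive_tool(series=[{"dx": -0.1, "dy": 0.55, "dz": 0, "rx": 0, "ry": 0, "rz": 0}, {"dx": -0.3, "dy": 1.1, "dz": 0, "rx": 0, "ry": 0, "rz": 0}, {"dx": -0.5, "dy": 1.7, "dz": 0, "rx": 0, "ry": 0, "rz": 0}, {"dx": -0.65, "dy": 2.3, "dz": 0, "rx": 0, "ry": 0, "rz": 0}, {"dx": -0.75, "dy": 2.8, "dz": 0, "rx": 0, "ry": 0, "rz": 0}, {"dx": -0.88, "dy": 3.4, "dz": 0, "rx": 0, "ry": 0, "rz": 0}, {"dx": -0.97, "dy": 4.0, "dz": 0, "rx": 0, "ry": 0, "rz": 0}, {"dx": -1.05, "dy": 4.6, "dz": 0, "rx": 0, "ry": 0, "rz": 0}, {"dx": -1.1, "dy": 5.2, "dz": 0, "rx": 0, "ry": 0, "rz": 0}, {"dx": -1.15, "dy": 5.8, "dz": 0, "rx": 0, "ry": 0, "rz": 0}, {"dx": -1.15, "dy": 6.2, "dz": 0, "rx": 0, "ry": 0, "rz": 0}, {"dx": -1.15, "dy": 6.4, "dz": 0, "rx": 0, "ry": 0, "rz": 0}])

```text
clock: 17.77
ee_pos: [434.4, -221.1, 169.9]
eef_rot: [-0.705, 0.05, -0.053, 0.706]
ft_force: [6.7, 10.7, 11.4]
finger_gap: 28.8
```

Request:
drive_tool(series=[{"dx": 0, "dy": 0, "dz": 0, "rx": 0, "ry": 0, "rz": 0}, {"dx": 0, "dy": 0, "dz": 0, "rx": 0, "ry": 0, "rz": 0}, {"dx": 0, "dy": 0, "dz": 0, "rx": 0, "ry": 0, "rz": 0}, {"dx": 0, "dy": 0, "dz": 0, "rx": 0, "ry": 0, "rz": 0}])

```text
clock: 18.1
ee_pos: [434.5, -221.2, 170.4]
eef_rot: [-0.705, 0.049, -0.053, 0.706]
ft_force: [5.3, 10.9, 11.0]
finger_gap: 29.1
```

Run:
```python
from h import *
from bench import bot
goal(bot,[432,-221,168.8],81.6)
p,d=bot.grab_frame('side');cv2.imwrite('pics/s7.png',cv2.resize(p[80:260,170:350,::-1],None,fx=3.2,fy=3.2,interpolation=cv2.INTER_CUBIC))
K=bot.calibration('side')['mtx'];T=bot.calibration('side')['extrinsics'];c=cloud(d,K,T); z=c[...,2]
m=(np.hypot(c[...,0]-628,c[...,1]+58)<25)&(z>65)&(z<95); q=c[m]; print('knob',cv2.minEnclosingCircle(q[:,:2].astype(np.float32)))
# ram top z
m=(np.hypot(c[...,0]-612,c[...,1]+157)<20)&(z>240); print('ram top z',np.percentile(z[m],90))
hsv=cv2.cvtColor(p,cv2.COLOR_RGB2HSV)
m=((hsv[...,0]<8)|(hsv[...,0]>172))&(hsv[...,1]>150)&(hsv[...,2]>50)&(c[...,1]<-150); print('ball pts',m.sum(),c[m].mean(0) if m.any() else '')
p,d,K,T=wrist(bot,'w9')
```

```text
t 18.10 tcp [ 434.5 -221.2  170.4] F [ 5.3 10.9 11. ] gap 29.1 q [-0.71  0.29  1.7   0.    1.15 -2.14]
tool x,y,z in world: [[0.99, -0.144, 0.005], [0.005, 0.001, -1.0], [0.144, 0.99, 0.002]]
SHIFT cm [-0.25  0.16 -0.02] ROT deg [-0.1   0.1   0.29]
knob ((624.6134033203125, -57.95499801635742), 11.688246726989746)
ram top z 261.8452174085601
ball pts 17 [ 422.73142691 -216.33449142  203.59154404]
```

View pics/s7.png

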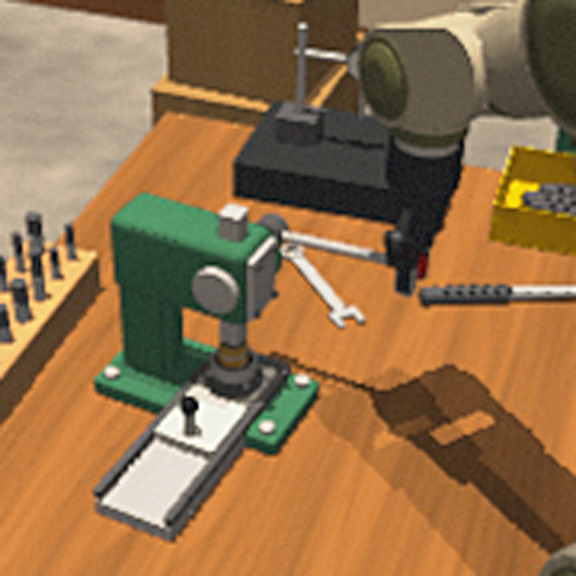

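View pics/w9.png

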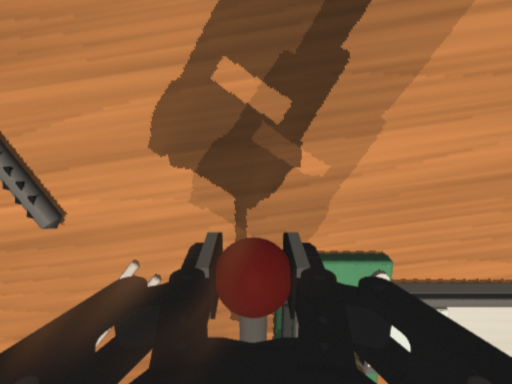

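The lever looks about level: the ball is held at (415,265), the nose is on the bearing at (235,365), and Fz is 11 N against the 12 N expected. The ram drop reads a little small, so I'll cross-check the lever angle.

Run:
```python
from h import *
from scipy.optimize import least_squares
from bench import bot
p,d,K,T=load('w9.npz'); c=cloud(d,K,T); hsv=cv2.cvtColor(p,cv2.COLOR_RGB2HSV); z=c[...,2]
m=((hsv[...,0]<8)|(hsv[...,0]>172))&(hsv[...,1]>150)&(hsv[...,2]>50)&(z>150)&(z<230); q=c[m]
f=least_squares(lambda x:np.linalg.norm(q-x,axis=1)-16,[432,-221,185],loss='soft_l1'); print('ball',len(q),f.x.round(1))
for n in('side','top'):
    p,d=bot.grab_frame(n); cc=bot.calibration(n); c=cloud(d,cc['mtx'],cc['extrinsics'])
    p0,d0,K,T=load(n+'0.npz'); c0=cloud(d0,K,T)
    for t,k in((0,c0),(1,c)):
        m=(np.hypot(k[...,0]-611,k[...,1]+160)<18)&(k[...,2]>238)
        h=k[m][:,2]; print(n,t,m.sum(),np.percentile(h,[25,50,75,95]).round(1))
p,d=bot.grab_frame('side'); cc=bot.calibration('side'); K,T=cc['mtx'],cc['extrinsics']
print('pivot/ball level px',proj(K,T,[601.6,-246,185]),proj(K,T,[433.5,-221.5,185]),'crop',(proj(K,T,[601.6,-246.5,185])-[170,80])*3.2,(proj(K,T,[433.5,-221.5,185])-[170,80])*3.2)
```

```text
ball 4728 [ 421.1 -219.9  220.5]
side 0 135 [253.9 267.5 282.1 286. ]
side 1 80 [246.9 254.9 260.  262.6]
top 0 123 [277.3 283.2 285.1 287.2]
top 1 98 [257.8 259.9 261.5 263.6]
pivot/ball level px [253.52310001 152.45728527] [298.19982876 165.38585332] crop [267.41565162 231.63062071] [410.23945204 273.23473061]
```

The ram drop (about 23.3 mm) implies only about 0.78 rad, and the ball's apparent size (77 px) also puts it about 10 mm above where I assumed, so it slid a little in the pads. I'll go about 12 mm further down.

Request:
drive_tool(series=[{"dx": 0, "dy": 0.3, "dz": 0, "rx": 0, "ry": 0, "rz": 0}, {"dx": 0, "dy": 0.6, "dz": 0, "rx": 0, "ry": 0, "rz": 0}, {"dx": 0, "dy": 0.9, "dz": 0, "rx": 0, "ry": 0, "rz": 0}, {"dx": 0, "dy": 1.2, "dz": 0, "rx": 0, "ry": 0, "rz": 0}, {"dx": 0, "dy": 1.2, "dz": 0, "rx": 0, "ry": 0, "rz": 0}, {"dx": 0, "dy": 1.2, "dz": 0, "rx": 0, "ry": 0, "rz": 0}, {"dx": 0, "dy": 1.2, "dz": 0, "rx": 0, "ry": 0, "rz": 0}])

```text
clock: 18.93
ee_pos: [433.0, -221.0, 158.1]
eef_rot: [-0.704, 0.051, -0.052, 0.706]
ft_force: [-3.7, 10.9, 15.1]
finger_gap: 29.2
```

```bash
cat > chk.py <<'E'
from h import *
from bench import bot
goal(bot,[432,-221,168.8],81.6)
for n in('side','top'):
    p,d=bot.grab_frame(n); cc=bot.calibration(n); c=cloud(d,cc['mtx'],cc['extrinsics'])
    p0,d0,K,T=load(n+'0.npz'); c0=cloud(d0,K,T)
    r=[]
    for t,k in((0,c0),(1,c)):
        m=(np.hypot(k[...,0]-611,k[...,1]+160)<18)&(k[...,2]>238); h=k[m][:,2]; r.append(np.percentile(h,[50,75,95]))
    print(n,'ram drop',(r[0]-r[1]).round(1),'rad',((r[0]-r[1])/30).round(3))
    if n=='side': cv2.imwrite('pics/s8.png',cv2.resize(p[110:220,220:330,::-1],None,fx=5,fy=5,interpolation=cv2.INTER_CUBIC))
p,d,K,T=wrist(bot,'w10'); hsv=cv2.cvtColor(p,cv2.COLOR_RGB2HSV)
m=((hsv[...,0]<8)|(hsv[...,0]>172))&(hsv[...,1]>150)&(hsv[...,2]>40); 
v,u=np.nonzero(m); print('ball px',u.min(),u.max(),v.min(),v.max())
for k in ('w9','w10'):
    p,d,K,T=load(k+'.npz'); print('depth at ball',d[278,252])
E
python3 chk.py
```

```text
t 18.93 tcp [ 433.  -221.   158.1] F [-3.7 10.9 15.1] gap 29.2 q [-0.71  0.3   1.72  0.    1.12 -2.14]
tool x,y,z in world: [[0.989, -0.146, 0.001], [0.001, 0.002, -1.0], [0.146, 0.989, 0.002]]
SHIFT cm [-0.1  -1.07 -0.02] ROT deg [-0.14  0.02  0.05]
side ram drop [12.4 23.6 26.1] rad [0.414 0.787 0.871]
top ram drop [25.1 25.8 25.5] rad [0.836 0.861 0.849]
ball px 215 290 241 320
depth at ball 113.791145
depth at ball 114.43928
```

View pics/s8.png

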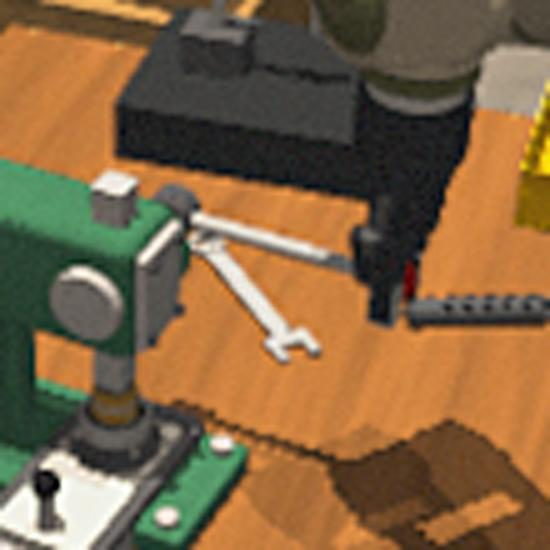

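By the top view the lever is at about 0.85 rad, and the rod's slope in the picture (0.31 against 0.29 predicted for level) agrees within a degree or two. I'll check that it holds steady, then hand in.

Request:
drive_tool(series=[{"dx": 0, "dy": 0, "dz": 0, "rx": 0, "ry": 0, "rz": 0}, {"dx": 0, "dy": 0, "dz": 0, "rx": 0, "ry": 0, "rz": 0}, {"dx": 0, "dy": 0, "dz": 0, "rx": 0, "ry": 0, "rz": 0}, {"dx": 0, "dy": 0, "dz": 0, "rx": 0, "ry": 0, "rz": 0}, {"dx": 0, "dy": 0, "dz": 0, "rx": 0, "ry": 0, "rz": 0}, {"dx": 0, "dy": 0, "dz": 0, "rx": 0, "ry": 0, "rz": 0}])

```text
clock: 19.58
ee_pos: [433.0, -220.9, 158.2]
eef_rot: [-0.704, 0.051, -0.052, 0.706]
ft_force: [-4.3, 10.3, 15.5]
finger_gap: 29.1
```

```bash
python3 chk.py; python3 -c "
from bench import bot
print(bot.job_done())"
```

```text
t 19.58 tcp [ 433.  -220.9  158.2] F [-4.3 10.3 15.5] gap 29.1 q [-0.71  0.3   1.72  0.    1.12 -2.14]
tool x,y,z in world: [[0.989, -0.146, 0.001], [0.001, 0.002, -1.0], [0.146, 0.989, 0.002]]
SHIFT cm [-0.09 -1.06 -0.02] ROT deg [-0.14  0.02  0.05]
side ram drop [13.4 24.1 25.9] rad [0.445 0.803 0.863]
top ram drop [25.5 25.9 26. ] rad [0.849 0.863 0.865]
ball px 215 290 241 320
depth at ball 113.791145
depth at ball 114.41564
the job is handed in; nothing more can be done
None
```

I put the top large bearing on the hub, pushed the slide home under the ram, and pulled the lever down to level. The robot was still holding the lever when I handed the job in at about 19.7 s. No verdict was reported.

**What the last checks showed:**
- **Bearing:** it sat flat on the shoulder, with its top at 67.4 mm, tilt about 0.1° and centre within 1 mm of the hub. This was measured after letting go and before the push. I did not measure it again under the nose; the later side pictures only show it in place.
- **Slide:** the knob travelled 110 mm, which matches the measured hub-to-ram distance, and the push force rose from 3 N to 13 N at the stop.
- **Lever:** the ram's drop in the top view gives 0.85–0.865 rad, against 0.873 for level. It was steady over the last half second, with about 15 N upward on the gripper.

**What disagreed or was not checked:**
- **First lever estimate:** judged from the tool's height, the lever looked level too soon. The ram drop gave only about 0.78 rad because the ball had slid in the pads, so I pulled 12 mm further.
- **Final side view:** its median and 75% ram-drop readings (0.45 and 0.80 rad) were lower. I set them aside because points on the ram's side face mix into them; its 95% reading was 0.863.
- **Close-range depth:** the wrist camera's depth on the ball was not usable at that distance.
- **Holding force:** 15 N upward is more than the 12 N expected, and there is a sideways pull of about 10 N on the ball.
- **Nose force:** I did not measure the nose's force on the bearing; I inferred it from the lever angle.

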